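Set a spring probe in the hidden test slot of a board in its safety enclosure

TASK

Open the clear hood of the test enclosure until its gas struts hold it up, then take the free probe positioner from the bench and stand it on the enclosure's metal plate with its spring pin resting on the board's shielding can, under the upper board, well to one side of the can's middle. Drag it gently sideways along the can until the pin drops into the test slot hidden there, stop at once, and let go, leaving it standing upright with the pin in the slot and the hood up. Do not press or push the pin hard, and leave the parked positioner, the load block, the transformer and the board undisturbed.

Things in the scene. Friction and masses are not known exactly. Their poses are not given: they have to be found in the camera images.
- enclosure: Test enclosure, fixed to the bench: a flat aluminium plate 250 (x) x 350 (y) mm without rim, its top 20 mm above the bench. Origin: centre of its underside, on the bench; x points away from the robot to the hinge side, y left, z up. The shut hood covers x = -115 to +115, y = -160 to +160 mm. Thin gas struts run along both its ends, y = +-177 mm.
- hood (a joint): Angle of the clear five-sided hood (0.8 kg, 95 mm high, 1 mm clear of the plate), rad: 0 shut, 1.45 fully open; its front edge (robot's side) rises. Let go below about 0.3 rad it falls shut; above about 0.6 rad its struts carry it up in 2 to 3 s and hold it there. Lifting takes 1 to 5 N at the handle.
- hood_handle (a point): Middle of the hood's handle, moving with the hood: a level round bar 11 mm thick, 110 mm long along the enclosure's y, 42 mm in front of the hood's front wall, with a stay at each end back to the wall. When shut: enclosure x = -157 mm, 96 mm above the bench.
- hood_hinge (a point): Middle of the hood's hinge line, which runs along the enclosure's y: at enclosure x = +115 mm, 21 mm above the bench.
- module: Circuit board under test, fixed on the plate. Origin: on the plate's top, under the middle of the can; x and y within 0.05 rad of the enclosure's. Lower board x = -42 to +70, y = -98 to +98 mm, its top 7 mm above the plate. It carries the shielding can and, above that, the upper board.
- can_top (a point): Middle of the flat top of the steel shielding can, 22 mm above the plate (axes as the board's). The can spans x = +-32, y = +-78 mm. In its top is a test slot 8 mm wide (y), 32 mm long (x = +-16 mm), 4 mm deep to a metal strip; the slot's middle lies anywhere within 22 mm either side of this point along y, differing from board to board: it must be felt for.
- upper_board (a point): Middle of the underside of the upper board, 62 mm above the plate (axes as the board's), roofing the can: x = +-54, y = +-95 mm; its highest parts reach 82 mm above the plate. Four posts, 7 mm thick, hold it at x = -48 and +52, y = +-90 mm from this point.
- positioner: The free probe positioner, 0.7 kg, upright on the bench. Origin: centre of its underside; x along its arm, z up. Steel base 70 (x) x 50 (y) x 20 mm high. A round arm 8 mm thick, 38 mm up, reaches forward to a brass sleeve 11 mm wide at x = 88 mm, 31 to 45 mm up, from which the spring pin points down.
- positioner_column (a point): Middle of the free positioner's column, the part to grip, 55 mm above its underside: a block 36 (x) x 24 (y) mm with flat sides, from 20 to 74 mm up. A small knob on top reaches 81 mm; another on its rear face spans x = -18 to -38 mm, 50 mm up.
- spring_pin: Spring pin of the free positioner, 4 mm thick, round tip. Origin: the tip; free, it is at x = 88, y = 0, z = 17 mm in the positioner's frame. It yields upward up to 8 mm: 0.3 N to start, then 100 N/m. With the base flat on the plate it is pressed in 5 mm on the can's top; over the slot it springs down 4 mm onto the strip, and the slot's side then stops it.
- parked_positioner: A second positioner of the same shape (70 x 50 mm base, 81 mm high, arm and pin forward to x = 94 mm), parked on the plate near one end, under the hood; leave it alone. Origin: centre of its underside; x along its arm.
- load_block: Finned aluminium load block, 44 x 44 x 50 mm high, on the plate near the other end, under the hood; leave it alone. Origin: centre of its underside.
- transformer: Small bare transformer on the bench beside the enclosure, 66 x 48 x 56 mm high; leave it alone. Origin: centre of its underside.
Mind the look-alikes: they are no part of the job. What is shaped like the positioner but blue or purple is not meant.

How it is judged:
On the way, in this order (a step that is already met when the one before it is completed fails the run):
1. the hood is up, held by its struts alone (value of joint hood above 1.35 rad and contact force between each of the fingers, the arm and hood below 0.1 N), for 0.2 s.
2. the spring pin rides on the can's top, pressed in, under the upper board (z of spring_pin in the frame of positioner above 0.0185 m and z of spring_pin in the frame of module between 0.0205 and 0.0235 m and x of spring_pin in the frame of module between -0.032 and 0.032 m and y of spring_pin in the frame of module between -0.078 and 0.078 m), for 0.1 s.
3. the pin has dropped into the slot (z of spring_pin in the frame of module below 0.0195 m and x of spring_pin in the frame of module between -0.02 and 0.02 m and y of spring_pin in the frame of module between -0.03 and 0.03 m), for 0.2 s.
At the end, for the whole second after the job is handed in: The positioner stands upright (within 0.05 rad), released and at rest, its base flat on the enclosure's plate (within 2.5 mm); its pin's tip is inside the test slot, at least 2.5 mm below the can's top; the hood is up, above 1.35 rad (all of step 3 and z of spring_pin in the frame of module above 0.015 m and angle between positioner's own z axis and vertical below 0.05 rad and z of positioner in the frame of enclosure between 0.018 and 0.0225 m and linear speed of positioner below 0.01 m/s and value of joint hood above 1.35 rad and contact force between positioner and the fingers below 0.1 N); the robot touches nothing.
It fails at once if the spring pin pressed or pushed hard: more than 20 N (contact force between spring_pin and anything else above 20 N).
It fails at once if the circuit board struck or pushed with more than 20 N (contact force between any of positioner, the fingers, the arm and module above 20 N).
It fails at once if the parked positioner or the load block disturbed: moved more than 12 mm (distance of any of parked_positioner, load_block from where it was at the start of the episode above 0.012 m).
It fails at once if the transformer disturbed: moved more than 12 mm (distance of transformer from where it was at the start of the episode above 0.012 m).
It also fails if it takes over 61 s, if anything falls off the work surface, if the arm or the gripper's body presses on something with over 40 N, if the wrist force passes 120 N, or if a joint passes its speed limit or range.

ROBOT

A 6-joint arm with a two-finger parallel gripper is mounted at the origin on the work surface. World frame = base frame: x ahead of the robot, y to its left, z up, the work surface at z = 0. Lengths are in m, angles in rad, forces in N, time in s.
With the tool pointing down it reaches from about 0.3 to 0.775 m from the base axis. Payload 14.6 kg.
Tool frame: the origin (TCP) lies between the finger pads; the fingertips stand manip.nose_length ahead of it and the grasp point (between the pads) lies 11 mm behind it (manip.nose_length is the distance from the TCP to the fingertips, in m); x points along the fingers, z is the direction in which the jaws open and shut, and the axes are right-handed (so a half turn about x gives the same grasp; the last joint's range is limited). The gripper opens to 94 mm and grips with 3 to 60 N. Pads are 16 mm wide; open, the fingers measure 119 mm over their backs; the gripper's body (75 mm by 177 mm) begins 78 mm behind the grasp point.
Start: joints at [-1.184, 0.3, 1.521, -0, 1.321, -0.067], TCP at [0.241, -0.494, 0.213] pointing down, gripper open.
Joint ranges: [-3.03, 3.03], [-0.79, 2.21], [0.23, 2.52], [-1.04, 4.18], [0, 3.07], [-2.55, 2.55]. Speed limits (rad/s): [2.22, 2.22, 2.57, 3.14, 3.14, 3.14].

INTERFACE

Orientations are given as a 3x3 rotation matrix whose columns are the frame's x, y, z axes.
In Python, from cell import telemetry, grab_frame, job, look_for, spot_point, manip gives the robot as it stands. The module is installed in compiled form; this text tells all that it offers.
- The arm moves only by the tool step_arm, never from a script. Its argument "steps" is a list of rows, each an object of numbers: "dx", "dy", "dz": the shift along the tool's x, y, z in cm; "yaw": the turn about the tool's x in degrees; "claw": the opening, from 0 (shut) to 1 (fully open). A call has 1 to 10 rows; each row is the pose to reach, as a shift and turn from the pose commanded when the call began, along the tool's axes at that moment; what a row does not reach only later rows make up. A row lasts 1/10 s, in which the tool goes at most 50 mm and 8.59 degrees, less where a joint would pass 70% of its speed; a pose out of reach is approached as far as the arm can. A call with a gripper value outside its range is refused whole. The fingers move at their own pace and stop on an object; the grip force is fixed at half the most. Time passes only in rows, so rows that repeat a pose let the fingers close. It gives the time, the measured TCP pose, the force and the opening at its end, in the units of the state.
- telemetry.read_state(): the state, without advancing time (a new reading comes with each control period).
- grab_frame(name): name is "side" or "top"; returns a dict with "img" (384x512x3 uint8, red, green, blue), "mtx" (3x3 intrinsics, pixels), "cam_to_world" (4x4, takes a point from camera to world coordinates). Camera axes: x right, y down, z forward; pixel columns grow to the right and rows downward; lengths in m; the calibration is good to about 2 mm. A picture is of the moment at which its call begins. There is no depth.
- job.sign_off(): hands the job in, once; it reports no verdict.
Trained networks look in a picture, given as the dict that the camera call returned (one of the last four; its "shot" number tells which), for a name from the list of things; names that differ only in an ending like _2 or _b are one class to them, and where a whole thing is asked for, a point or a joint stands for the part that bears it (a point fixed in the world has none). Each returns a list of dicts, best first, with "conf" (0 to 1); they miss things now and then, are a little off and sometimes report something else, mostly with a low value. They report only what shows in the picture. A call takes as long as a camera call. They do not tell look-alikes from the thing itself.
- look_for(picture, thing): "uv" ([column, row] in pixels, amid what is visible of it).
- spot_point(picture, thing): "uv" ([column, row] in pixels: a listed point, or the origin of a listed thing).
The state is a dict: "time_s": time; "joint_positions": joint angles; "qd": joint speeds; "effort": joint torques, N m; "tcp_pos": TCP position; "tool_rot": TCP orientation; "wrist_force": force on the tool from outside, world axes, zero at the start; "moment": the same for the moment, N m; "gripper_width": finger opening in m.
Only numpy, scipy, OpenCV 4.12 (cv2) and the standard library are available. Lean on these libraries where they do the work, as an engineer would, in place of code of your own. Each camera call takes 0.05 s, during which the arm holds its last target.

## Working session

There is one attempt and no reset: what is moved stays moved. The work goes in short steps, Python scripts to look and compute and a tool call to move; the robot and the scene stay as the last step left them, time stands still between calls to the robot, and variables do not carry over. Pictures are saved under pics/ and viewed, and the job is handed in when it is done.

Besides the shell and the picture viewer there is one more tool, called as a command line: name --argument value ..., lists and objects as JSON in quotes. step_arm: Moves the arm, as the interface text tells. Its arguments: {"type":"object","properties":{"steps":{"type":"array","items":{"type":"object","properties":{"dx":{"type":"number"},"dy":{"type":"number"},"dz":{"type":"number"},"yaw":{"type":"number"},"claw":{"type":"number"}}}}},"required":["steps"]}

```bash
mkdir -p pics; cat > h.py <<'E'
import numpy as np, cv2
from cell import telemetry, grab_frame, job, look_for, spot_point, manip
def save(f,name): cv2.imwrite('pics/'+name,cv2.cvtColor(f['img'],cv2.COLOR_RGB2BGR))
def ray(f,uv):
    d=np.linalg.inv(f['mtx'])@np.array([uv[0],uv[1],1.]); T=f['cam_to_world']
    return T[:3,3],T[:3,:3]@d
def atz(f,uv,z):
    o,d=ray(f,uv); return o+d*(z-o[2])/d[2]
def tri(f1,u1,f2,u2):
    o1,d1=ray(f1,u1);o2,d2=ray(f2,u2)
    A=np.stack([d1,-d2],1); s=np.linalg.lstsq(A,o2-o1,rcond=None)[0]
    p,q=o1+s[0]*d1,o2+s[1]*d2
    return (p+q)/2,np.linalg.norm(p-q)
def proj(f,p):
    T=np.linalg.inv(f['cam_to_world']); c=T[:3,:3]@np.array(p)+T[:3,3]; c=f['mtx']@c; return c[:2]/c[2]
E
python3 - <<'E'
from h import *
np.set_printoptions(precision=4,suppress=True)
a=grab_frame('side');b=grab_frame('top');save(a,'s0.png');save(b,'t0.png')
print(a['cam_to_world'],b['cam_to_world'],a['mtx'],manip.nose_length)
for n in ['enclosure','hood_handle','hood_hinge','module','can_top','upper_board','positioner','positioner_column','spring_pin','parked_positioner','load_block','transformer']:
    for nm,f in (('s',a),('t',b)):
        print(n,nm,[(np.round(r['uv'],1).tolist(),round(r['conf'],2)) for r in spot_point(f,n)][:4])
print(telemetry.read_state())
E
```

```text
[[-0.9464 -0.2184  0.2379  0.2265]
 [-0.3225  0.6759 -0.6626  0.8348]
 [-0.0161 -0.7039 -0.7102  0.9584]
 [ 0.      0.      0.      1.    ]] [[ 0.0162 -0.9907  0.1353  0.3815]
 [-0.9998 -0.0169 -0.0039  0.0024]
 [ 0.0061 -0.1352 -0.9908  1.2687]
 [ 0.      0.      0.      1.    ]] [[469.2167   0.     259.7366]
 [  0.     469.2167 194.0428]
 [  0.       0.       1.    ]] 0.008
enclosure s [([230.0, 213.9], 0.72)]
enclosure t [([243.3, 173.9], 0.8)]
hood_handle s [([288.2, 202.0], 0.88), ([308.1, 136.9], 0.6)]
hood_handle t [([242.6, 223.5], 0.56)]
hood_hinge s []
hood_hinge t []
module s []
module t []
can_top s []
can_top t []
upper_board s []
upper_board t [([372.2, 210.6], 0.53)]
positioner s [([361.0, 141.6], 0.98), ([304.8, 138.5], 0.94), ([240.2, 147.4], 0.76)]
positioner t [([382.0, 271.1], 0.94), ([139.9, 193.7], 0.65), ([367.0, 211.6], 0.62), ([335.6, 154.5], 0.62)]
positioner_column s [([360.7, 131.3], 0.88), ([243.4, 136.6], 0.83), ([307.0, 129.4], 0.78)]
positioner_column t [([336.7, 151.2], 0.89), ([373.9, 210.7], 0.86), ([386.8, 269.5], 0.76), ([138.8, 196.3], 0.64)]
spring_pin s []
spring_pin t []
parked_positioner s []
parked_positioner t []
load_block s [([284.8, 200.3], 0.51)]
load_block t [([245.7, 223.7], 0.22)]
transformer s [([209.4, 310.0], 0.82)]
transformer t [([141.2, 195.6], 0.63)]
{'time_s': 1.3, 'joint_positions': array([-1.1836,  0.2999,  1.521 , -0.    ,  1.3207, -0.0666]), 'qd': array([ 0.0004, -0.0005, -0.    , -0.0009,  0.0001, -0.0023]), 'effort': array([  0.0015, -53.1652, -35.2912,   0.0709,   0.0213,   0.    ]), 'tcp_pos': array([ 0.2411, -0.4943,  0.2134]), 'tool_rot': array([[-0.0001,  0.8988,  0.4383],
       [ 0.0001,  0.4383, -0.8988],
       [-1.    , -0.    , -0.0001]]), 'wrist_force': array([0.4686, 0.5214, 0.2224]), 'moment': array([-0.037 ,  0.0059, -0.0265]), 'gripper_width': 0.09417269142894939}
```

View pics/s0.png

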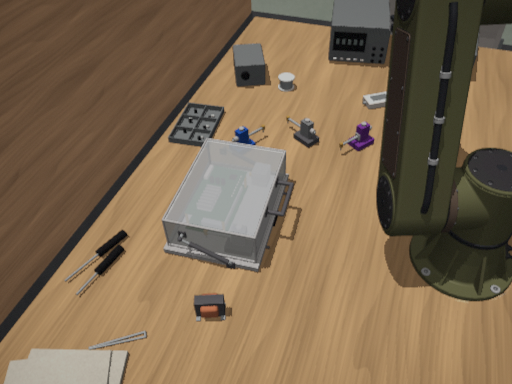

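View pics/t0.png

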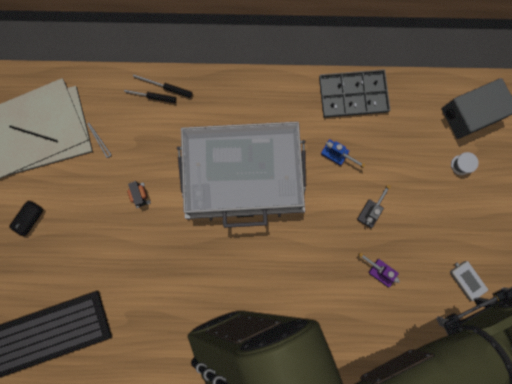

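```bash
python3 - <<'E'
from h import *
import pickle
np.set_printoptions(precision=4,suppress=True)
a=grab_frame('side');b=grab_frame('top')
pickle.dump((a,b),open('f0.pkl','wb'))
t=cv2.cvtColor(b['img'],cv2.COLOR_RGB2BGR); s=cv2.cvtColor(a['img'],cv2.COLOR_RGB2BGR)
cv2.imwrite('pics/t0c.png',cv2.resize(t[110:240,170:320],None,fx=5,fy=4.5,interpolation=cv2.INTER_CUBIC))
p=cv2.resize(t[180:235,350:400],None,fx=8,fy=8,interpolation=cv2.INTER_CUBIC)
q=cv2.resize(s[105:160,280:330],None,fx=8,fy=8,interpolation=cv2.INTER_CUBIC)
cv2.imwrite('pics/p0.png',np.hstack([p,q[:p.shape[0],:p.shape[1]]]))
cv2.imwrite('pics/s0c.png',cv2.resize(s[130:280,150:310],None,fx=4,fy=4,interpolation=cv2.INTER_CUBIC))
E
```

```text
(no output)
```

View pics/t0c.png

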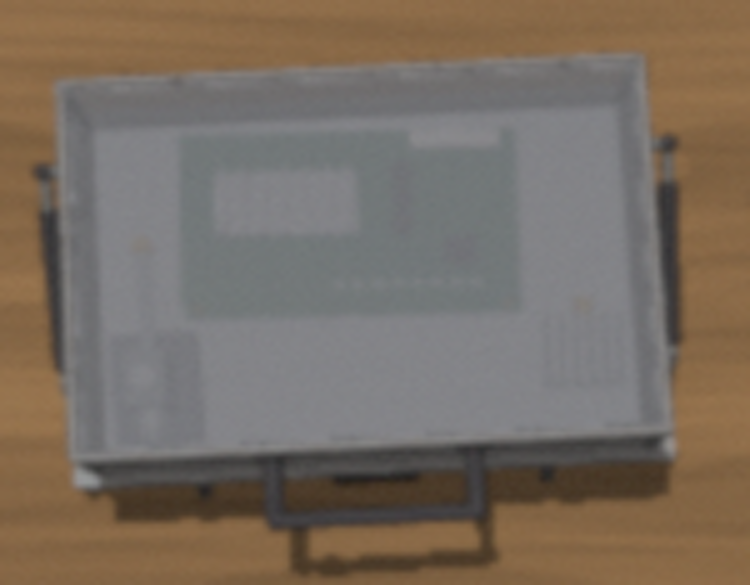

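View pics/p0.png

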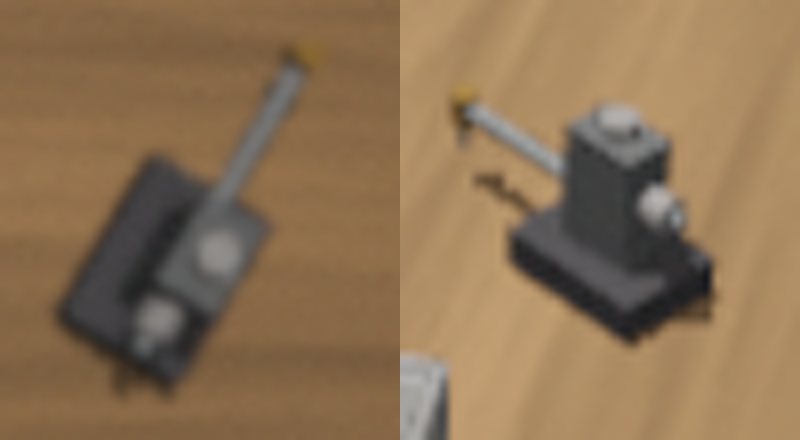

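View pics/s0c.png

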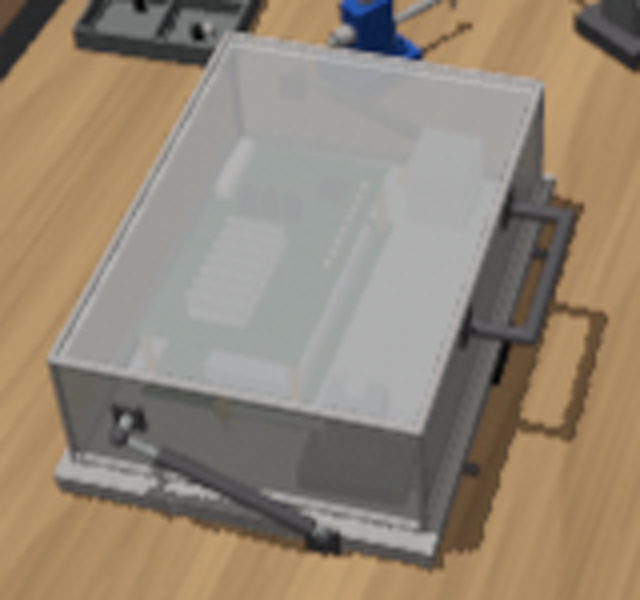

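```bash
python3 - <<'E'
from h import *
import pickle
from scipy.optimize import least_squares
np.set_printoptions(precision=4,suppress=True)
a,b=pickle.load(open('f0.pkl','rb'))
ct=lambda x,y:(170+(x+.5)/5-.5,110+(y+.5)/4.5-.5)
cs=lambda x,y:(150+(x+.5)/4-.5,130+(y+.5)/4-.5)
# enclosure: x away; top image up=+x, left=+y
pts=[(b,ct(60,82),(.115,.16,.116)),(b,ct(643,57),(.115,-.16,.116)),(b,ct(670,432),(-.115,-.16,.116)),(b,ct(73,460),(-.115,.16,.116)),
(b,ct(272,520),(-.157,.055,.096)),(b,ct(485,512),(-.157,-.055,.096)),
(a,cs(230,35),(.115,-.16,.116)),(a,cs(52,360),(.115,.16,.116)),(a,cs(420,432),(-.115,.16,.116)),(a,cs(543,83),(-.115,-.16,.116)),(a,cs(435,558),(-.125,.175,.02))]
def W(P,p): c,s=np.cos(P[2]),np.sin(P[2]); return np.array([P[0]+c*p[0]-s*p[1],P[1]+s*p[0]+c*p[1],p[2]])
fn=lambda P:np.concatenate([proj(f,W(P,p))-u for f,u,p in pts])
r=least_squares(fn,[.5,0,0],loss='soft_l1');print(r.x,fn(r.x).reshape(-1,2))
E=r.x
for n,p in dict(handle=(-.157,0,.096),hinge=(.115,0,.021)).items(): print(n,W(E,p))
# upper board corners at z=.082+? use board top ~.02+.066
cn=[ct(*c) for c in [(180,135),(515,128),(521,312),(183,317)]]
bc=[(.054,.095),(.054,-.095),(-.054,-.095),(-.054,.095)]
fb=lambda P:np.concatenate([proj(b,W(P,(x,y,.085)))-u for (x,y),u in zip(bc,cn)])
r2=least_squares(fb,[E[0],E[1],E[2]]);print('module',r2.x,fb(r2.x))
# positioner
cp=lambda x,y:(350+(x+.5)/8-.5,180+(y+.5)/8-.5); cq=lambda x,y:(280+(x+.5)/8-.5,105+(y+.5)/8-.5)
pp=[(b,cp(155,152),(.035,.025,.02)),(b,cp(60,312),(-.035,.025,.02)),(b,cp(175,382),(-.035,-.025,.02)),(b,cp(304,52),(.088,0,.045)),(b,cp(218,255),(0,0,.081)),
(a,cq(510,232),(.035,.025,.02)),(a,cq(632,313),(-.035,.025,.02)) if 0 else (a,cq(615,115),(0,0,.081)),(a,cq(463,97),(.088,0,.045))]
fp=lambda P:np.concatenate([proj(f,W(P,p))-u for f,u,p in pp])
r3=least_squares(fp,[.4,-.25,-.5],loss='soft_l1');print('pos',r3.x,fp(r3.x).reshape(-1,2))
# parked, load, transformer
for n,u,z in [('parked rear-left base',ct(118,447),.04),('parked base rr',ct(205,440),.04),('parked sleeve',ct(143,245),.065),('load tl',ct(545,315),.07),('load tr',ct(620,312),.07),('load br',ct(622,385),.07),('trans',(138.5,195),.056),('purple',(382,272),.08),('blue',(337,152),.08)]: 
    p=atz(b,u,z); c,s=np.cos(E[2]),np.sin(E[2]);d=p[:2]-E[:2]; print(n,p,'encl',c*d[0]+s*d[1],-s*d[0]+c*d[1])
E
```

```text
[0.6012 0.0332 0.0697] [[ 0.0134  0.9157]
 [-0.6525  0.6551]
 [-0.3326  0.1218]
 [ 0.043   0.1763]
 [ 0.5497  0.8255]
 [-1.6319  0.4517]
 [-0.5423 -0.2065]
 [-0.1587 -0.7094]
 [-0.2229 -0.7623]
 [-0.6461  0.0379]
 [-0.6891 -1.7107]]
handle [0.4446 0.0223 0.096 ]
hinge [0.7159 0.0412 0.021 ]
module [0.6291 0.0406 0.0389] [-0.1051  1.3548  0.3113  1.5219  0.2156 -1.5841 -0.4196 -1.2353]
pos [ 0.4875 -0.3411 -0.5438] [[ -0.0211   0.41  ]
 [ -0.1948   0.6925]
 [  0.3284   1.1196]
 [  0.4259   1.0084]
 [ -0.4653   0.4315]
 [-50.8691  -0.9424]
 [-49.8163   0.0613]
 [-50.148   -0.7717]]
parked rear-left base [0.4908 0.1716 0.04  ] encl -0.10055782199792422 0.14573341879121868
parked base rr [0.4961 0.122  0.04  ] encl -0.09872264780683877 0.09588405481192276
parked sleeve [0.6167 0.1585 0.065 ] encl 0.02418480583862436 0.1238891108384056
load tl [ 0.5751 -0.0702  0.07  ] encl -0.03327445412125177 -0.10133604025434162
load tr [ 0.5777 -0.1125  0.07  ] encl -0.033592846923135695 -0.14372854985878117
load br [ 0.5316 -0.1138  0.07  ] encl -0.07966789222641471 -0.14182027197196007
trans [0.5264 0.3257 0.056 ] encl -0.054328560705502266 0.29691667693447993
purple [ 0.3238 -0.3531  0.08  ] encl -0.30363250018864657 -0.3661251385758963
blue [ 0.6553 -0.2338  0.08  ] encl 0.03530530712211427 -0.2701734339664804
```

step_arm --steps '[{"dx":1.3,"dy":40.9,"dz":-37.5,"yaw":-68,"claw":0.36},{"dx":1.3,"dy":40.9,"dz":-37.5,"yaw":-68,"claw":0.36},{"dx":1.3,"dy":40.9,"dz":-37.5,"yaw":-68,"claw":0.36},{"dx":1.3,"dy":40.9,"dz":-37.5,"yaw":-68,"claw":0.36},{"dx":1.3,"dy":40.9,"dz":-37.5,"yaw":-68,"claw":0.36},{"dx":1.3,"dy":40.9,"dz":-37.5,"yaw":-68,"claw":0.36},{"dx":1.3,"dy":40.9,"dz":-37.5,"yaw":-68,"claw":0.36},{"dx":1.3,"dy":40.9,"dz":-37.5,"yaw":-68,"claw":0.36},{"dx":1.3,"dy":40.9,"dz":-37.5,"yaw":-68,"claw":0.36},{"dx":1.3,"dy":40.9,"dz":-37.5,"yaw":-68,"claw":0.36}]'

```text
time_s: 2.4
tcp_pos: [0.4245, -0.0271, 0.2021]
tool_rot: [[0.001, -0.07, 0.998], [-0.0, 0.998, 0.07], [-1.0, -0.0, 0.001]]
wrist_force: [1.5, -0.5, 0.3]
gripper_width: 0.0341
```

```bash
python3 - <<'E'
from h import *
import pickle
from scipy.optimize import least_squares
np.set_printoptions(precision=4,suppress=True)
a,b=pickle.load(open('f0.pkl','rb'))
def W(P,p): c,s=np.cos(P[2]),np.sin(P[2]); return np.array([P[0]+c*p[0]-s*p[1],P[1]+s*p[0]+c*p[1],p[2]])
cp=lambda x,y:(350+(x+.5)/8-.5,180+(y+.5)/8-.5); cq=lambda x,y:(280+(x-400+.5)/8-.5,105+(y+.5)/8-.5)
pp=[(b,cp(155,152),(.035,.025,.02)),(b,cp(60,312),(-.035,.025,.02)),(b,cp(175,382),(-.035,-.025,.02)),(b,cp(304,52),(.088,0,.045)),(b,cp(218,255),(0,0,.081)),
(a,cq(510,232),(.035,.025,.02)),(a,cq(615,115),(0,0,.081)),(a,cq(463,97),(.088,0,.045))]
fp=lambda P:np.concatenate([proj(f,W(P,p))-u for f,u,p in pp])
r3=least_squares(fp,[.4,-.25,-.5],loss='soft_l1');print('pos',r3.x,fp(r3.x).reshape(-1,2))
E
```

```text
pos [ 0.4886 -0.3409 -0.5366] [[-0.1749  0.0372]
 [-0.1978  0.4069]
 [ 0.3858  0.7263]
 [ 0.1825  0.5086]
 [-0.5173  0.0294]
 [-1.2307 -0.9273]
 [-0.1725  0.0187]
 [-0.6277 -0.7357]]
```

step_arm --steps '[{"dx":4.5,"dy":4.8,"dz":2.3,"claw":0.36},{"dx":4.5,"dy":4.8,"dz":2.3,"claw":0.36},{"dx":4.5,"dy":4.8,"dz":2.3,"claw":0.36}]'

```text
validation failed for argument at $.st...
```

```bash
python3 - <<'E'
from h import *
np.set_printoptions(precision=4,suppress=True)
a=grab_frame('side')
print(proj(a,(.4446,.0223,.096)))
s=cv2.cvtColor(a['img'],cv2.COLOR_RGB2BGR)
cv2.imwrite('pics/s1c.png',cv2.resize(s[130:280,210:360],None,fx=4,fy=4,interpolation=cv2.INTER_CUBIC))
st=telemetry.read_state();print(st['time_s'],st['tcp_pos'],st['wrist_force'],st['gripper_width'])
E
```

```text
[286.85   198.0311]
2.45 [ 0.4261 -0.0216  0.2018] [-0.2054  2.6971 -0.6451] 0.0337854575606128
```

View pics/s1c.png

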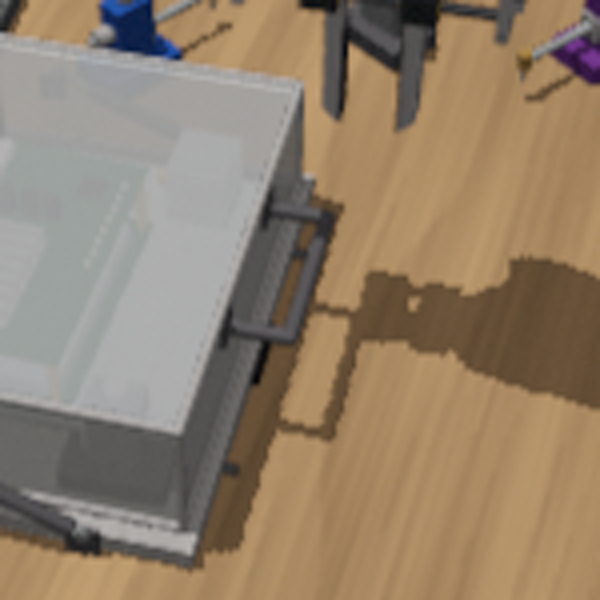

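step_arm --steps '[{"dx":4.5,"dy":4.4,"dz":2.2,"yaw":0,"claw":0.36},{"dx":4.5,"dy":4.4,"dz":2.2,"yaw":0,"claw":0.36},{"dx":4.5,"dy":4.4,"dz":2.2,"yaw":0,"claw":0.36}]'

```text
time_s: 2.75
tcp_pos: [0.4425, 0.017, 0.1554]
tool_rot: [[-0.003, -0.072, 0.997], [0.0, 0.997, 0.072], [-1.0, 0.0, -0.003]]
wrist_force: [0.9, -0.7, 0.7]
gripper_width: 0.0338
```

```bash
python3 - <<'E'
from h import *
np.set_printoptions(precision=4,suppress=True)
a=grab_frame('side');b=grab_frame('top')
s=cv2.cvtColor(a['img'],cv2.COLOR_RGB2BGR)
t=cv2.cvtColor(b['img'],cv2.COLOR_RGB2BGR)
cv2.imwrite('pics/s2c.png',np.hstack([cv2.resize(s[150:250,240:340],None,fx=4,fy=4,interpolation=cv2.INTER_CUBIC),cv2.resize(t[180:280,190:290],None,fx=4,fy=4,interpolation=cv2.INTER_CUBIC)]))
st=telemetry.read_state();print(st['time_s'],st['tcp_pos'],st['wrist_force'],st['gripper_width'])
E
```

```text
2.85 [0.4431 0.0155 0.1573] [-0.0899 -0.7881  0.1094] 0.03404610101483651
```

View pics/s2c.png

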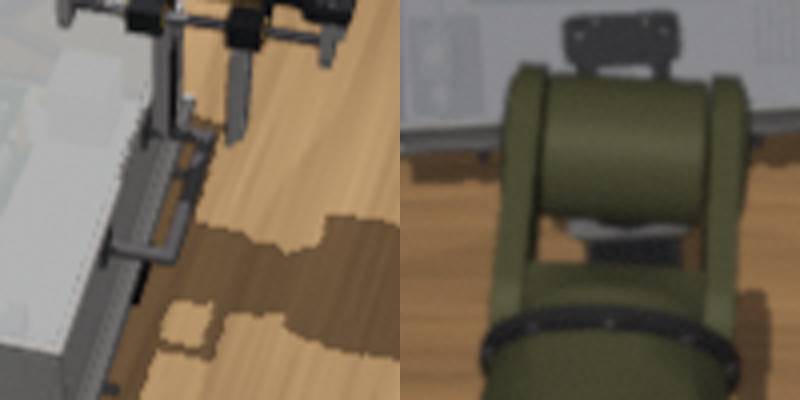

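step_arm --steps '[{"dx":3.5,"dy":0.6,"dz":0.1,"yaw":0,"claw":0.36},{"dx":7.1,"dy":0.6,"dz":0.1,"yaw":0,"claw":0.36},{"dx":7.1,"dy":0.6,"dz":0.1,"yaw":0,"claw":0.36}]'

```text
time_s: 3.15
tcp_pos: [0.4419, 0.0211, 0.0837]
tool_rot: [[-0.005, -0.068, 0.998], [0.0, 0.998, 0.068], [-1.0, 0.0, -0.005]]
wrist_force: [-0.3, -0.1, -0.1]
gripper_width: 0.0337
```

step_arm --steps '[{"dx":0,"dy":0,"dz":0,"yaw":0,"claw":0.15},{"dx":0,"dy":0,"dz":0,"yaw":0,"claw":0.1},{"dx":0,"dy":0,"dz":0,"yaw":0,"claw":0.05}]'

```text
time_s: 3.45
tcp_pos: [0.445, 0.022, 0.0876]
tool_rot: [[0.004, -0.069, 0.998], [-0.0, 0.998, 0.069], [-1.0, -0.0, 0.004]]
wrist_force: [26.4, 0.9, -7.0]
gripper_width: 0.0134
```

step_arm --steps '[{"dx":0,"dy":0,"dz":0.2,"yaw":0,"claw":0.0},{"dx":0,"dy":0,"dz":0.2,"yaw":0,"claw":0.0},{"dx":0,"dy":0,"dz":0.2,"yaw":0,"claw":0.0}]'

```text
time_s: 3.75
tcp_pos: [0.4466, 0.0221, 0.0876]
tool_rot: [[0.003, -0.07, 0.998], [-0.001, 0.998, 0.07], [-1.0, -0.001, 0.003]]
wrist_force: [-1.3, -1.8, 10.3]
gripper_width: 0.0103
```

step_arm --steps '[{"dx":-1.35,"dy":0,"dz":0.41,"yaw":0,"claw":0.0},{"dx":-2.68,"dy":0,"dz":0.88,"yaw":0,"claw":0.0},{"dx":-5.26,"dy":0,"dz":2.03,"yaw":0,"claw":0.0},{"dx":-7.7,"dy":0,"dz":3.43,"yaw":0,"claw":0.0}]'

```text
time_s: 4.15
tcp_pos: [0.4801, 0.0245, 0.1642]
tool_rot: [[0.0, -0.07, 0.998], [-0.001, 0.998, 0.07], [-1.0, -0.001, 0.0]]
wrist_force: [15.9, -2.4, -16.0]
gripper_width: 0.0103
```

step_arm --steps '[{"dx":-2.3,"dy":0,"dz":1.63,"yaw":0,"claw":0.0},{"dx":-4.42,"dy":0,"dz":3.49,"yaw":0,"claw":0.0},{"dx":-6.35,"dy":0,"dz":5.55,"yaw":0,"claw":0.0},{"dx":-8.06,"dy":0,"dz":7.79,"yaw":0,"claw":0.0},{"dx":-9.54,"dy":0,"dz":10.19,"yaw":0,"claw":0.0}]'

```text
time_s: 4.65
tcp_pos: [0.5816, 0.0316, 0.2614]
tool_rot: [[0.001, -0.07, 0.998], [-0.001, 0.998, 0.07], [-1.0, -0.001, 0.001]]
wrist_force: [-4.0, -3.9, 3.8]
gripper_width: 0.0103
```

step_arm --steps '[{"dx":0,"dy":0,"dz":0.3,"yaw":0,"claw":0.36},{"dx":-3,"dy":0,"dz":0.3,"yaw":0,"claw":0.36},{"dx":-7,"dy":0,"dz":0.3,"yaw":0,"claw":0.36},{"dx":-11,"dy":0,"dz":-2,"yaw":0,"claw":0.36}]'

```text
time_s: 5.05
tcp_pos: [0.5615, 0.0305, 0.369]
tool_rot: [[-0.002, -0.07, 0.998], [0.0, 0.998, 0.07], [-1.0, 0.0, -0.002]]
wrist_force: [0.4, -0.8, 0.5]
gripper_width: 0.0333
```

```bash
python3 - <<'E'
from h import *
a=grab_frame('side')
save(a,'s3.png')
st=telemetry.read_state();print(st['time_s'],st['tcp_pos'],st['wrist_force'],st['gripper_width'],st['tool_rot'],st['joint_positions'])
E
```

```text
5.1 [0.55948371 0.03041203 0.37734032] [-2.33319323  0.25283468  6.20497784] 0.033841602068323484 [[ 8.83414398e-03 -6.99513296e-02  9.97511288e-01]
 [-8.37032869e-05  9.97550159e-01  6.99547967e-02]
 [-9.99960975e-01 -7.01485720e-04  8.80664657e-03]] [-1.10703090e-02  2.56227076e-01  1.20470075e+00  1.41688032e-05
  1.67183019e+00 -8.10804269e-02]
```

View pics/s3.png

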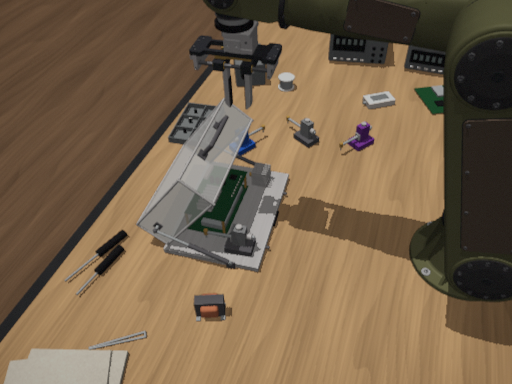

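step_arm --steps '[{"dx":20.7,"dy":-36.6,"dz":-9.7,"yaw":-55,"claw":0.6},{"dx":20.7,"dy":-36.6,"dz":-9.7,"yaw":-55,"claw":0.6},{"dx":20.7,"dy":-36.6,"dz":-9.7,"yaw":-55,"claw":0.6},{"dx":20.7,"dy":-36.6,"dz":-9.7,"yaw":-55,"claw":0.6},{"dx":20.7,"dy":-36.6,"dz":-9.7,"yaw":-55,"claw":0.6},{"dx":20.7,"dy":-36.6,"dz":-9.7,"yaw":-55,"claw":0.6},{"dx":20.7,"dy":-36.6,"dz":-9.7,"yaw":-55,"claw":0.6},{"dx":20.7,"dy":-36.6,"dz":-9.7,"yaw":-55,"claw":0.6},{"dx":20.7,"dy":-36.6,"dz":-9.7,"yaw":-55,"claw":0.6},{"dx":20.7,"dy":-36.6,"dz":-9.7,"yaw":-55,"claw":0.6}]'

```text
time_s: 6.1
tcp_pos: [0.4877, -0.3442, 0.1582]
tool_rot: [[-0.004, -0.855, 0.518], [0.002, 0.518, 0.855], [-1.0, 0.004, 0.0]]
wrist_force: [-0.5, 1.0, -0.6]
gripper_width: 0.0563
```

```bash
python3 - <<'E'
from h import *
np.set_printoptions(precision=4,suppress=True)
a=grab_frame('side');b=grab_frame('top');save(b,'t4.png')
s=cv2.cvtColor(a['img'],cv2.COLOR_RGB2BGR)
cv2.imwrite('pics/s4c.png',cv2.resize(s[60:260,140:380],None,fx=3,fy=3,interpolation=cv2.INTER_CUBIC))
st=telemetry.read_state();print(st['time_s'],st['tcp_pos'],st['wrist_force'],st['gripper_width'],st['tool_rot'],st['joint_positions'])
E
```

```text
6.2 [ 0.4898 -0.3415  0.1611] [0.4518 0.1423 0.7186] 0.0561979096220789 [[-0.0004 -0.8565  0.5162]
 [ 0.0005  0.5162  0.8565]
 [-1.      0.0006  0.0002]] [-0.6703  0.4493  1.4414  0.0002  1.2516 -1.6987]
```

View pics/s4c.png

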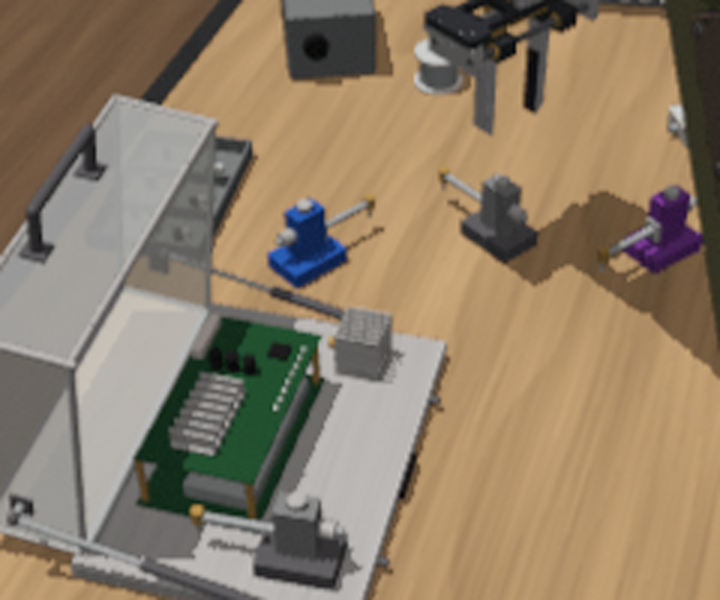

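View pics/t4.png

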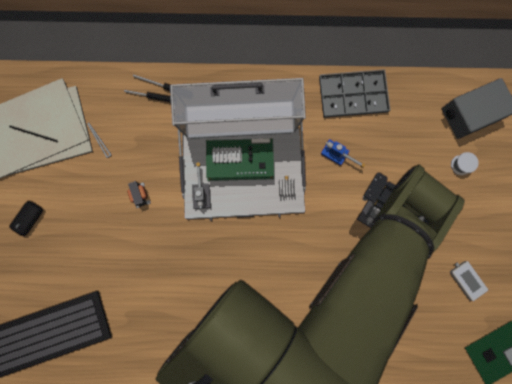

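step_arm --steps '[{"dx":4.5,"dy":0.1,"dz":0,"yaw":0,"claw":0.6},{"dx":9,"dy":0.1,"dz":0,"yaw":0,"claw":0.6},{"dx":12.2,"dy":0.1,"dz":0,"yaw":0,"claw":0.6},{"dx":12.2,"dy":0.1,"dz":0,"yaw":0,"claw":0.6}]'

```text
time_s: 6.6
tcp_pos: [0.4885, -0.3385, 0.0364]
tool_rot: [[-0.004, -0.858, 0.514], [0.003, 0.514, 0.858], [-1.0, 0.005, 0.001]]
wrist_force: [0.3, 0.4, 1.6]
gripper_width: 0.0563
```

```bash
python3 - <<'E'
from h import *
import pickle
np.set_printoptions(precision=4,suppress=True)
a=grab_frame('side');b=grab_frame('top')
pickle.dump((a,b),open('f5.pkl','wb'))
s=cv2.cvtColor(a['img'],cv2.COLOR_RGB2BGR); t=cv2.cvtColor(b['img'],cv2.COLOR_RGB2BGR)
cv2.imwrite('pics/s5c.png',cv2.resize(s[70:170,260:360],None,fx=5,fy=5,interpolation=cv2.INTER_CUBIC))
cv2.imwrite('pics/s5e.png',cv2.resize(s[150:280,150:300],None,fx=5,fy=4.5,interpolation=cv2.INTER_CUBIC))
cv2.imwrite('pics/t5e.png',cv2.resize(t[110:240,170:320],None,fx=5,fy=4.5,interpolation=cv2.INTER_CUBIC))
st=telemetry.read_state();print(st['time_s'],st['tcp_pos'],st['wrist_force'],st['gripper_width'])
E
```

```text
6.7 [ 0.4904 -0.3404  0.041 ] [0.1266 0.639  0.3828] 0.056559708005524616
```

View pics/s5c.png

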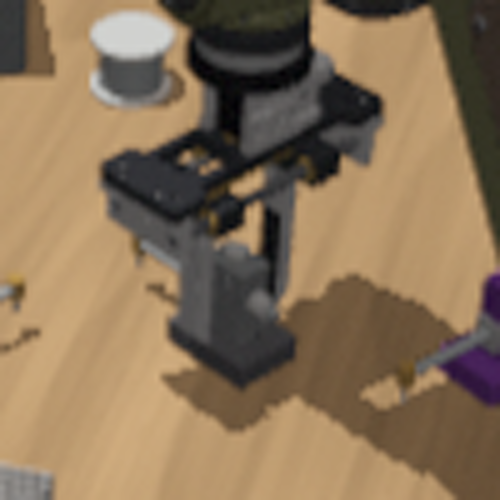

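View pics/s5e.png

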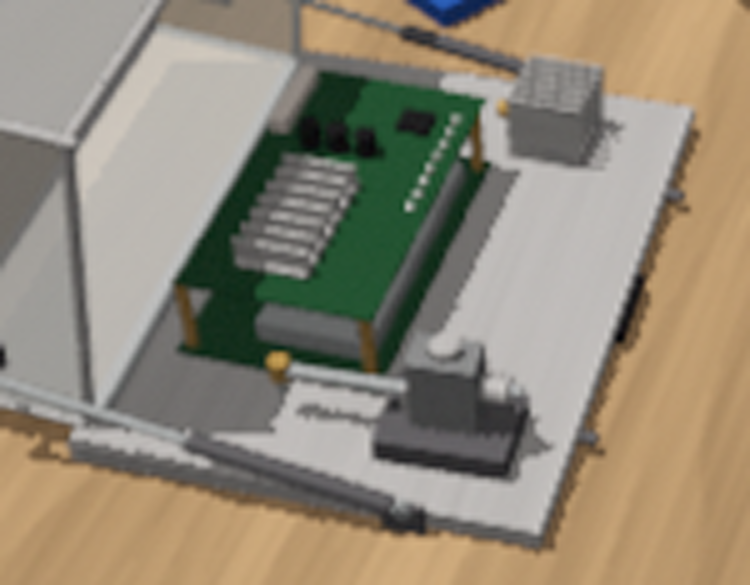

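View pics/t5e.png

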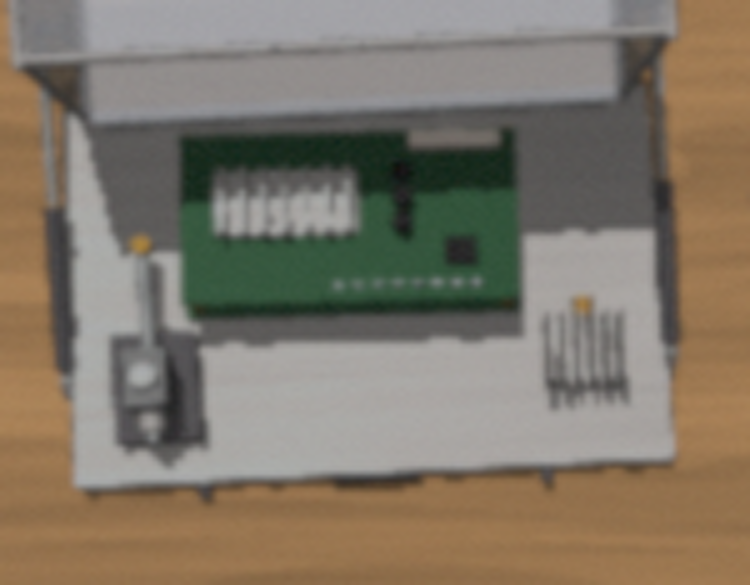

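step_arm --steps '[{"dx":0,"dy":0,"dz":0,"yaw":0,"claw":0.2},{"dx":0,"dy":0,"dz":0,"yaw":0,"claw":0.0},{"dx":0,"dy":0,"dz":0,"yaw":0,"claw":0.0},{"dx":0,"dy":0,"dz":0,"yaw":0,"claw":0.0},{"dx":0,"dy":0,"dz":0,"yaw":0,"claw":0.0}]'

```text
time_s: 7.2
tcp_pos: [0.4895, -0.3411, 0.0397]
tool_rot: [[0.001, -0.857, 0.515], [-0.001, 0.515, 0.857], [-1.0, -0.001, -0.0]]
wrist_force: [-1.4, -1.4, 4.1]
gripper_width: 0.0235
```

```bash
python3 - <<'E'
from h import *
import pickle
from scipy.optimize import least_squares
np.set_printoptions(precision=4,suppress=True)
a,b=pickle.load(open('f5.pkl','rb'))
def W(P,p): c,s=np.cos(P[2]),np.sin(P[2]); return np.array([P[0]+c*p[0]-s*p[1],P[1]+s*p[0]+c*p[1],p[2]])
ct=lambda x,y:(170+(x+.5)/5-.5,110+(y+.5)/4.5-.5)
cs=lambda x,y:(150+(x+.5)/5-.5,150+(y+.5)/4.5-.5)
for z in (.083,.086):
  for use in ('both','top'):
    pts=[(b,ct(181,137),(.054,.095,z)),(b,ct(516,128),(.054,-.095,z)),(b,ct(521,301),(-.054,-.095,z)),(b,ct(188,305),(-.054,.095,z))]
    if use=='both': pts+=[(a,cs(365,319),(-.054,.095,z)),(a,cs(180,283),(.054,.095,z)),(a,cs(484,100),(-.054,-.095,z))]
    fn=lambda P:np.concatenate([proj(f,W(P,p))-u for f,u,p in pts])
    r=least_squares(fn,[.6,.04,.04]);print(z,use,r.x);print(fn(r.x).reshape(-1,2))
# enclosure plate
pl=[(b,ct(75,488),(-.125,.175,.02)),(b,ct(674,461),(-.125,-.175,.02)),(a,cs(545,536),(-.125,.175,.02)),(a,cs(693,108),(-.125,-.175,.02)),(a,cs(72,440),(.125,.175,.02))]
fn=lambda P:np.concatenate([proj(f,W(P,p))-u for f,u,p in pl])
r=least_squares(fn,[.6,.03,.07]);print('encl',r.x);print(fn(r.x).reshape(-1,2))
# test: parked and free check of calibration
E
```

```text
0.083 both [0.6327 0.0405 0.0419]
[[-0.2022 -0.0701]
 [ 0.0732  0.353 ]
 [ 0.2884 -0.4042]
 [-1.2021  0.3597]
 [ 1.3351 -0.0284]
 [-1.7535 -0.6045]
 [ 0.4849 -1.0071]]
0.083 top [0.6329 0.0398 0.0426]
[[ 0.0457 -0.108 ]
 [ 0.3181  0.2663]
 [ 0.565  -0.4939]
 [-0.9223  0.32  ]]
0.086 both [0.6319 0.0413 0.0415]
[[-0.5923 -0.0859]
 [-0.1452  0.3546]
 [ 0.0579 -0.3054]
 [-1.6086  0.441 ]
 [ 1.4069 -0.5336]
 [-1.7731 -1.1303]
 [ 0.6212 -1.567 ]]
0.086 top [0.6323 0.0397 0.0426]
[[-0.04   -0.1555]
 [ 0.402   0.2151]
 [ 0.653  -0.4497]
 [-1.0081  0.3684]]
encl [0.6001 0.0339 0.0713]
[[-0.4396  0.9271]
 [ 0.1796  0.349 ]
 [-0.4217 -1.0349]
 [ 0.4827 -0.6119]
 [-0.9924  0.6523]]
```

step_arm --steps '[{"dx":-1,"dy":0,"dz":0,"yaw":0,"claw":0},{"dx":-4,"dy":0,"dz":0,"yaw":0,"claw":0},{"dx":-8,"dy":0,"dz":0,"yaw":0,"claw":0},{"dx":-12,"dy":2,"dz":2.4,"yaw":-3,"claw":0},{"dx":-12,"dy":5,"dz":6,"yaw":-8,"claw":0},{"dx":-12,"dy":8.4,"dz":10,"yaw":-13,"claw":0},{"dx":-12,"dy":11.7,"dz":14,"yaw":-18,"claw":0},{"dx":-12,"dy":15,"dz":18,"yaw":-24,"claw":0},{"dx":-12,"dy":18.4,"dz":22,"yaw":-29,"claw":0},{"dx":-12,"dy":21,"dz":25.1,"yaw":-33.4,"claw":0}]'

```text
time_s: 8.2
tcp_pos: [0.4374, -0.0156, 0.1591]
tool_rot: [[-0.001, -0.999, -0.045], [0.0, -0.045, 0.999], [-1.0, 0.001, 0.0]]
wrist_force: [1.3, 0.7, -8.6]
gripper_width: 0.024
```

step_arm --steps '[{"dx":0,"dy":0,"dz":0,"yaw":0,"claw":0},{"dx":0,"dy":0,"dz":0,"yaw":0,"claw":0},{"dx":0,"dy":0,"dz":0,"yaw":0,"claw":0}]'

```text
time_s: 8.5
tcp_pos: [0.4386, -0.018, 0.1591]
tool_rot: [[-0.001, -0.999, -0.041], [-0.0, -0.041, 0.999], [-1.0, 0.001, -0.0]]
wrist_force: [-0.4, -0.1, -9.1]
gripper_width: 0.0239
```

```bash
python3 - <<'E'
from h import *
import pickle
np.set_printoptions(precision=4,suppress=True)
a=grab_frame('side');b=grab_frame('top')
pickle.dump((a,b),open('f6.pkl','wb'))
save(b,'t6.png')
s=cv2.cvtColor(a['img'],cv2.COLOR_RGB2BGR)
cv2.imwrite('pics/s6c.png',cv2.resize(s[60:210,160:340],None,fx=4,fy=4,interpolation=cv2.INTER_CUBIC))
st=telemetry.read_state();print(st['time_s'],st['tcp_pos'],st['wrist_force'],st['moment'],st['gripper_width'],st['tool_rot'])
E
```

```text
8.6 [ 0.4387 -0.0184  0.159 ] [-0.1494  0.123  -8.4722] [ 0.066  -0.11   -0.0002] 0.023599435156518623 [[-0.0005 -0.9992 -0.04  ]
 [ 0.     -0.04    0.9992]
 [-1.      0.0005  0.    ]]
```

View pics/s6c.png

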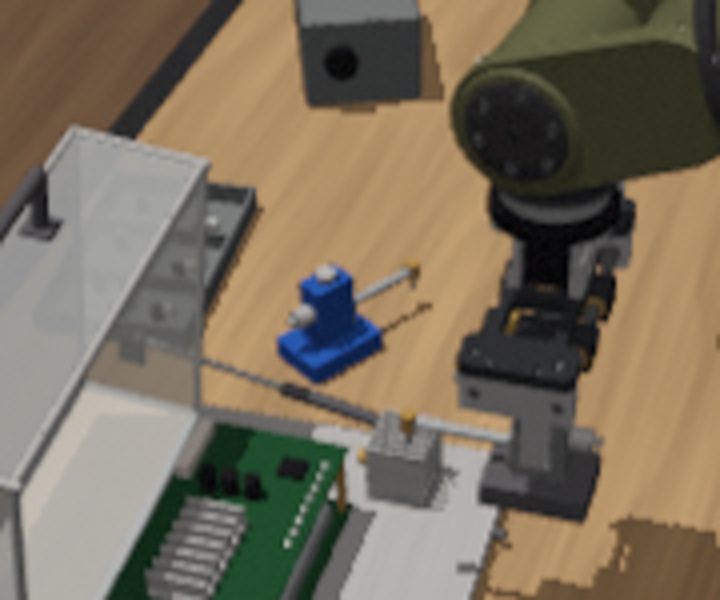

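View pics/t6.png

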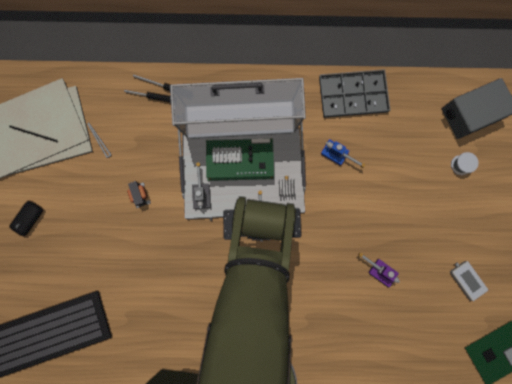

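```bash
python3 - <<'E'
from h import *
import pickle
a,b=pickle.load(open('f6.pkl','rb'))
p=(.5256,-.0149,.1645)
print(proj(a,p),proj(b,p))
for f,n in((a,'a'),(b,'b')):
    u=proj(f,p).astype(int); t=cv2.cvtColor(f['img'],cv2.COLOR_RGB2BGR)
    c=cv2.resize(t[u[1]-20:u[1]+20,u[0]-20:u[0]+20],None,fx=10,fy=10,interpolation=cv2.INTER_CUBIC)
    q=(proj(f,p)-u+20+.5)*10; cv2.circle(c,(int(q[0]),int(q[1])),3,(0,0,255),-1)
    globals()['i'+n]=c
cv2.imwrite('pics/pin6.png',np.hstack([ia,ib]))
E
```

```text
[261.19951011 162.38514897] [259.33892441 192.35232817]
```

View pics/pin6.png

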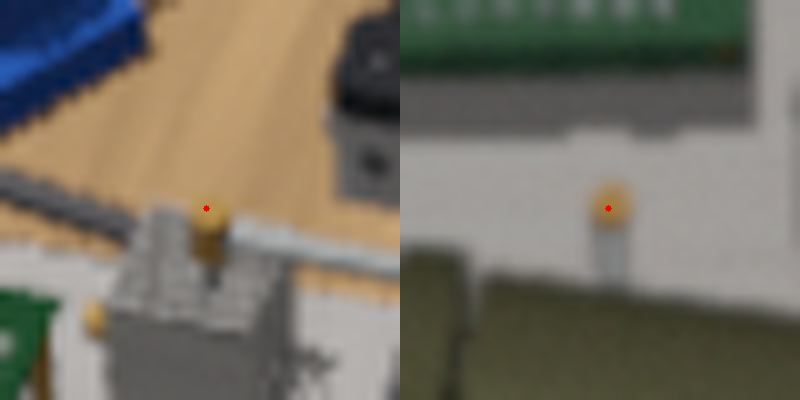

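step_arm --steps '[{"dx":2.5,"dy":0.1,"dz":0.7,"yaw":0,"claw":0},{"dx":5,"dy":0.1,"dz":1.45,"yaw":0,"claw":0},{"dx":7.5,"dy":0.1,"dz":1.45,"yaw":0,"claw":0},{"dx":8.8,"dy":0.1,"dz":1.45,"yaw":0,"claw":0},{"dx":8.8,"dy":0.1,"dz":1.45,"yaw":0,"claw":0},{"dx":8.8,"dy":0.1,"dz":1.45,"yaw":0,"claw":0}]'

```text
time_s: 9.2
tcp_pos: [0.4374, -0.0037, 0.0715]
tool_rot: [[0.0, -0.999, -0.041], [-0.0, -0.041, 0.999], [-1.0, -0.0, -0.0]]
wrist_force: [0.8, 0.5, -8.9]
gripper_width: 0.0236
```

```bash
python3 - <<'E'
from h import *
np.set_printoptions(precision=4,suppress=True)
a=grab_frame('side')
s=cv2.cvtColor(a['img'],cv2.COLOR_RGB2BGR)
p=(.4365+.0869-.0003,-.004+.0035,.0695-.0397+.045)
q=proj(a,p);cv2.circle(s,(int(round(q[0])),int(round(q[1]))),0,(0,0,255),-1)
cv2.imwrite('pics/s7c.png',cv2.resize(s[110:260,170:340],None,fx=4,fy=4,interpolation=cv2.INTER_CUBIC))
st=telemetry.read_state();print(st['time_s'],st['tcp_pos'],st['wrist_force'],st['moment'],st['gripper_width'],st['tool_rot'])
E
```

```text
9.25 [ 0.4376 -0.0036  0.0719] [ 0.1922 -0.1499 -8.4189] [ 0.1017 -0.1616 -0.0326] 0.023850384527177883 [[ 0.001  -0.9992 -0.0409]
 [-0.0001 -0.0409  0.9992]
 [-1.     -0.001  -0.0001]]
```

View pics/s7c.png

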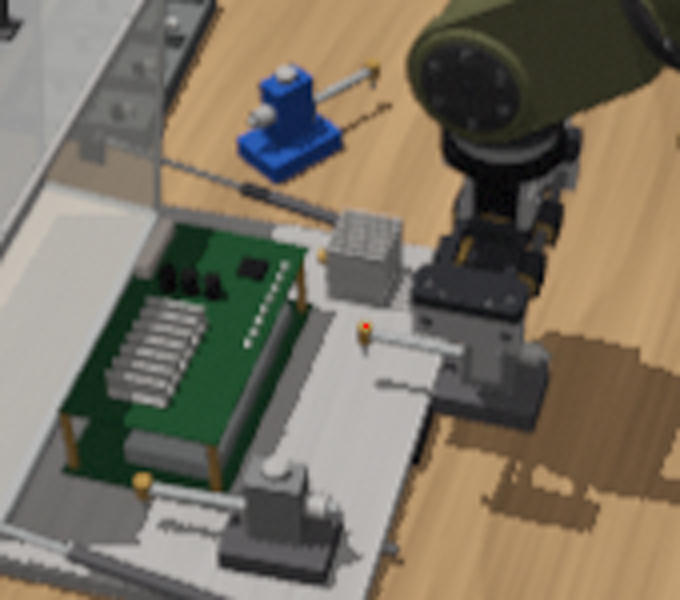

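step_arm --steps '[{"dx":0.2,"dy":-2,"dz":0,"yaw":0,"claw":0},{"dx":0.2,"dy":-4,"dz":0,"yaw":0,"claw":0},{"dx":0.2,"dy":-6,"dz":0,"yaw":0,"claw":0},{"dx":0.2,"dy":-8,"dz":0,"yaw":0,"claw":0},{"dx":0.2,"dy":-9.5,"dz":0,"yaw":0,"claw":0},{"dx":0.2,"dy":-10.5,"dz":0,"yaw":0,"claw":0},{"dx":0.2,"dy":-10.9,"dz":0,"yaw":0,"claw":0},{"dx":0.2,"dy":-10.9,"dz":0,"yaw":0,"claw":0},{"dx":0.2,"dy":-10.9,"dz":0,"yaw":0,"claw":0}]'

```text
time_s: 10.15
tcp_pos: [0.5455, 0.0015, 0.0692]
tool_rot: [[-0.0, -0.999, -0.042], [0.0, -0.042, 0.999], [-1.0, 0.0, 0.0]]
wrist_force: [-0.9, 0.7, -7.7]
gripper_width: 0.0238
```

```bash
python3 - <<'E'
from h import *
np.set_printoptions(precision=4,suppress=True)
a=grab_frame('side')
s=cv2.cvtColor(a['img'],cv2.COLOR_RGB2BGR)
cv2.imwrite('pics/s8c.png',cv2.resize(s[130:260,170:340],None,fx=4,fy=4,interpolation=cv2.INTER_CUBIC))
st=telemetry.read_state();print(st['time_s'],st['tcp_pos'],st['wrist_force'],st['moment'],st['gripper_width'],st['tool_rot'])
E
```

```text
10.2 [0.5455 0.0015 0.0692] [ 0.1706  0.7775 -8.2985] [ 0.0834 -0.0955  0.0554] 0.02391107528215829 [[-0.0003 -0.9991 -0.0418]
 [ 0.     -0.0418  0.9991]
 [-1.      0.0003  0.    ]]
```

View pics/s8c.png

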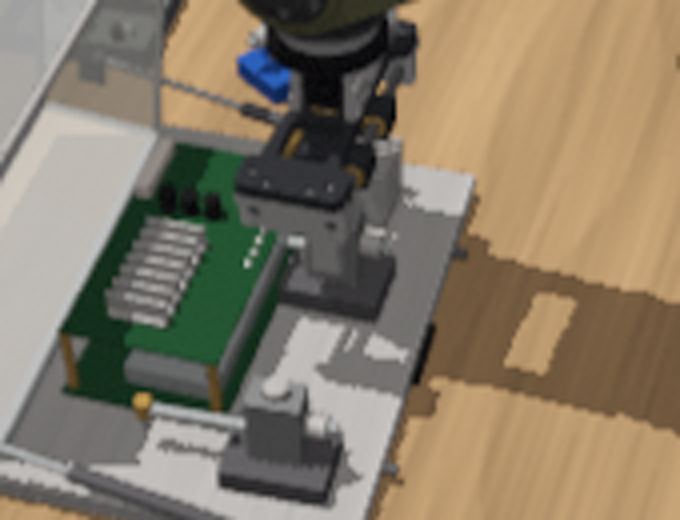

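step_arm --steps '[{"dx":0.3,"dy":0,"dz":0,"yaw":0,"claw":0},{"dx":0.6,"dy":0,"dz":0,"yaw":0,"claw":0},{"dx":0.8,"dy":0,"dz":0,"yaw":0,"claw":0},{"dx":0.8,"dy":0,"dz":0,"yaw":0,"claw":0},{"dx":0.8,"dy":0,"dz":0,"yaw":0,"claw":0}]'

```text
time_s: 10.7
tcp_pos: [0.546, 0.0015, 0.0611]
tool_rot: [[-0.0, -0.999, -0.042], [-0.0, -0.042, 0.999], [-1.0, 0.0, -0.0]]
wrist_force: [0.5, -0.3, -7.8]
gripper_width: 0.0239
```

step_arm --steps '[{"dx":0.05,"dy":0,"dz":0,"yaw":0,"claw":0},{"dx":0.05,"dy":0,"dz":0,"yaw":0,"claw":0}]'

```text
time_s: 10.9
tcp_pos: [0.546, 0.0015, 0.0607]
tool_rot: [[0.0, -0.999, -0.042], [0.0, -0.042, 0.999], [-1.0, -0.0, 0.0]]
wrist_force: [-0.6, 0.1, -7.7]
gripper_width: 0.0237
```

step_arm --steps '[{"dx":0.05,"dy":0,"dz":0,"yaw":0,"claw":0},{"dx":0.05,"dy":0,"dz":0,"yaw":0,"claw":0}]'

```text
time_s: 11.1
tcp_pos: [0.546, 0.0015, 0.0601]
tool_rot: [[0.0, -0.999, -0.042], [0.0, -0.042, 0.999], [-1.0, -0.0, 0.0]]
wrist_force: [0.5, 0.7, -6.8]
gripper_width: 0.0238
```

step_arm --steps '[{"dx":0.05,"dy":0,"dz":0,"yaw":0,"claw":0},{"dx":0.05,"dy":0,"dz":0,"yaw":0,"claw":0}]'

```text
time_s: 11.3
tcp_pos: [0.5461, 0.0015, 0.06]
tool_rot: [[0.0, -0.999, -0.042], [0.0, -0.042, 0.999], [-1.0, -0.0, -0.0]]
wrist_force: [-3.2, -0.1, -0.4]
gripper_width: 0.0238
```

step_arm --steps '[{"dx":0.05,"dy":0,"dz":0,"yaw":0,"claw":0},{"dx":0.05,"dy":0,"dz":0,"yaw":0,"claw":0}]'

```text
time_s: 11.5
tcp_pos: [0.5461, 0.0015, 0.06]
tool_rot: [[0.0, -0.999, -0.042], [-0.0, -0.042, 0.999], [-1.0, -0.0, -0.0]]
wrist_force: [-6.4, 0.0, 6.7]
gripper_width: 0.0239
```

step_arm --steps '[{"dx":-0.15,"dy":0,"dz":0,"yaw":0,"claw":0},{"dx":-0.15,"dy":0,"dz":0,"yaw":0,"claw":0},{"dx":-0.15,"dy":0,"dz":0,"yaw":0,"claw":0}]'

```text
time_s: 11.8
tcp_pos: [0.546, 0.0015, 0.0604]
tool_rot: [[-0.0, -0.999, -0.042], [-0.0, -0.042, 0.999], [-1.0, 0.0, -0.0]]
wrist_force: [0.3, 0.6, -7.4]
gripper_width: 0.024
```

```bash
cat > avg.py <<'E'
from h import *
import sys
np.set_printoptions(precision=4,suppress=True)
n=int(sys.argv[1]) if len(sys.argv)>1 else 6
L=[]
for i in range(n):
    grab_frame('side'); s=telemetry.read_state(); L.append(np.r_[s['wrist_force'],s['moment'],s['tcp_pos']])
L=np.array(L);print(s['time_s'],L.mean(0),'sd',L.std(0)[:6])
E
python3 avg.py 8
```

```text
12.2 [ 0.348   0.0618 -7.4956  0.068  -0.259  -0.0004  0.546   0.0015  0.0605] sd [0.3204 0.3771 0.5845 0.0393 0.0258 0.02  ]
```

step_arm --steps '[{"dx":0,"dy":0,"dz":0.1,"yaw":0,"claw":0},{"dx":0,"dy":0,"dz":0.2,"yaw":0,"claw":0},{"dx":0,"dy":0,"dz":0.3,"yaw":0,"claw":0},{"dx":0,"dy":0,"dz":0.4,"yaw":0,"claw":0},{"dx":0,"dy":0,"dz":0.5,"yaw":0,"claw":0}]'

```text
time_s: 12.7
tcp_pos: [0.5458, 0.0066, 0.0606]
tool_rot: [[-0.0, -0.999, -0.042], [-0.0, -0.042, 0.999], [-1.0, 0.0, -0.0]]
wrist_force: [0.2, -0.5, -7.7]
gripper_width: 0.0238
```

```bash
python3 avg.py 6
```

```text
13.0 [-0.1693  0.5409 -7.5399  0.1496 -0.1926  0.0504  0.5458  0.0066  0.0606] sd [0.4113 0.4874 0.2364 0.0415 0.0202 0.034 ]
```

step_arm --steps '[{"dx":0,"dy":0,"dz":0.1,"yaw":0,"claw":0},{"dx":0,"dy":0,"dz":0.2,"yaw":0,"claw":0}]'

```text
time_s: 13.2
tcp_pos: [0.5457, 0.0084, 0.0606]
tool_rot: [[0.0, -0.999, -0.042], [-0.0, -0.042, 0.999], [-1.0, -0.0, -0.0]]
wrist_force: [-0.1, -0.3, -8.2]
gripper_width: 0.0233
```

```bash
python3 avg.py 4
```

```text
13.4 [-0.0892  0.1508 -7.86    0.0876 -0.2187  0.0053  0.5457  0.0086  0.0606] sd [0.388  0.5349 0.3698 0.0371 0.0158 0.0355]
```

step_arm --steps '[{"dx":0,"dy":0,"dz":0.1,"yaw":0,"claw":0},{"dx":0,"dy":0,"dz":0.2,"yaw":0,"claw":0}]'

```text
time_s: 13.6
tcp_pos: [0.5456, 0.0105, 0.0607]
tool_rot: [[0.0, -0.999, -0.042], [-0.0, -0.042, 0.999], [-1.0, -0.0, -0.0]]
wrist_force: [0.1, -0.5, -8.5]
gripper_width: 0.0239
```

```bash
python3 avg.py 4
```

```text
13.8 [ 0.133  -0.0685 -7.757   0.1339 -0.1907  0.0202  0.5456  0.0106  0.0606] sd [0.1846 0.3323 0.627  0.0247 0.0242 0.0371]
```

step_arm --steps '[{"dx":0,"dy":0,"dz":0.1,"yaw":0,"claw":0},{"dx":0,"dy":0,"dz":0.2,"yaw":0,"claw":0}]'

```text
time_s: 14.0
tcp_pos: [0.5456, 0.0125, 0.0607]
tool_rot: [[0.0, -0.999, -0.042], [-0.0, -0.042, 0.999], [-1.0, -0.0, -0.0]]
wrist_force: [-0.6, 0.6, -7.8]
gripper_width: 0.0239
```

```bash
python3 avg.py 4
```

```text
14.2 [ 0.1307  0.4612 -7.3267  0.126  -0.2071 -0.0022  0.5455  0.0126  0.0606] sd [0.6195 0.584  0.1555 0.0202 0.0137 0.0201]
```

step_arm --steps '[{"dx":0,"dy":0,"dz":0.1,"yaw":0,"claw":0},{"dx":0,"dy":0,"dz":0.2,"yaw":0,"claw":0}]'

```text
time_s: 14.4
tcp_pos: [0.5455, 0.0145, 0.0606]
tool_rot: [[0.0, -0.999, -0.042], [-0.0, -0.042, 0.999], [-1.0, -0.0, -0.0]]
wrist_force: [0.3, 0.0, -8.0]
gripper_width: 0.024
```

```bash
python3 avg.py 4
```

```text
14.6 [-0.1532  0.3399 -7.3598  0.1167 -0.1591  0.0144  0.5455  0.0146  0.0606] sd [0.5435 0.3589 0.5662 0.0549 0.0301 0.0134]
```

```bash
python3 avg.py 10
```

```text
15.1 [-0.0434  0.5886 -7.7249  0.1705 -0.2021  0.0396  0.5455  0.0145  0.0606] sd [0.3264 0.4167 0.4067 0.0262 0.0261 0.0255]
```

No drop yet.

step_arm --steps '[{"dx":0,"dy":0,"dz":0.1,"yaw":0,"claw":0},{"dx":0,"dy":0,"dz":0.2,"yaw":0,"claw":0}]'

```text
time_s: 15.3
tcp_pos: [0.5454, 0.0165, 0.0607]
tool_rot: [[0.0, -0.999, -0.042], [-0.0, -0.042, 0.999], [-1.0, -0.0, -0.0]]
wrist_force: [-0.2, -1.0, -7.8]
gripper_width: 0.0236
```

```bash
python3 avg.py 5
```

```text
15.55 [ 0.2162  0.2952 -7.6173  0.0975 -0.212   0.0099  0.5454  0.0166  0.0606] sd [0.3473 0.1852 0.4683 0.0298 0.0338 0.025 ]
```

step_arm --steps '[{"dx":0,"dy":0,"dz":0.1,"yaw":0,"claw":0},{"dx":0,"dy":0,"dz":0.2,"yaw":0,"claw":0}]'

```text
time_s: 15.75
tcp_pos: [0.5453, 0.0185, 0.0606]
tool_rot: [[0.0, -0.999, -0.042], [-0.0, -0.042, 0.999], [-1.0, -0.0, -0.0]]
wrist_force: [-0.2, -0.1, -6.7]
gripper_width: 0.0239
```

```bash
python3 avg.py 5
```

```text
16.0 [-0.0696  0.3213 -7.5824  0.1353 -0.2207  0.0441  0.5453  0.0186  0.0606] sd [0.6651 0.4349 0.341  0.0291 0.048  0.0112]
```

step_arm --steps '[{"dx":0,"dy":0,"dz":0.1,"yaw":0,"claw":0},{"dx":0,"dy":0,"dz":0.2,"yaw":0,"claw":0}]'

```text
time_s: 16.2
tcp_pos: [0.5452, 0.0205, 0.0606]
tool_rot: [[-0.0, -0.999, -0.042], [-0.0, -0.042, 0.999], [-1.0, 0.0, -0.0]]
wrist_force: [0.3, -1.0, -8.1]
gripper_width: 0.0241
```

```bash
python3 avg.py 5
```

```text
16.45 [ 0.016   0.6171 -7.3202  0.1149 -0.2113 -0.0028  0.5452  0.0206  0.0606] sd [0.6495 0.2174 0.4815 0.0463 0.036  0.0174]
```

step_arm --steps '[{"dx":0,"dy":0,"dz":0.1,"yaw":0,"claw":0},{"dx":0,"dy":0,"dz":0.2,"yaw":0,"claw":0}]'

```text
time_s: 16.65
tcp_pos: [0.5451, 0.0225, 0.0607]
tool_rot: [[0.0, -0.999, -0.042], [-0.0, -0.042, 0.999], [-1.0, -0.0, -0.0]]
wrist_force: [0.0, 0.1, -7.7]
gripper_width: 0.024
```

```bash
python3 avg.py 5
```

```text
16.9 [ 0.3255 -0.0366 -7.408   0.1112 -0.1764 -0.003   0.5451  0.0226  0.0606] sd [0.6508 0.3662 0.2892 0.0462 0.0328 0.025 ]
```

step_arm --steps '[{"dx":0,"dy":0,"dz":0.1,"yaw":0,"claw":0}]'

```text
time_s: 17.0
tcp_pos: [0.5451, 0.0234, 0.0606]
tool_rot: [[-0.0, -0.999, -0.042], [-0.0, -0.042, 0.999], [-1.0, 0.0, -0.0]]
wrist_force: [-0.3, -1.2, -7.9]
gripper_width: 0.0236
```

```bash
python3 avg.py 8
```

```text
17.4 [ 0.2136  0.1045 -7.9878  0.1205 -0.1981 -0.0065  0.5451  0.0235  0.0606] sd [0.3567 0.3366 0.2822 0.0236 0.0194 0.0331]
```

step_arm --steps '[{"dx":0,"dy":0,"dz":0.1,"yaw":0,"claw":0},{"dx":0,"dy":0,"dz":0.2,"yaw":0,"claw":0}]'

```text
time_s: 17.6
tcp_pos: [0.545, 0.0255, 0.0606]
tool_rot: [[0.0, -0.999, -0.042], [-0.0, -0.042, 0.999], [-1.0, -0.0, -0.0]]
wrist_force: [-0.9, 0.3, -6.4]
gripper_width: 0.0238
```

```bash
python3 avg.py 6
```

```text
17.9 [-0.0693  0.5847 -7.2411  0.1185 -0.1804  0.0301  0.545   0.0256  0.0606] sd [0.3709 0.5405 0.4137 0.0337 0.0155 0.0365]
```

step_arm --steps '[{"dx":0,"dy":0,"dz":0.1,"yaw":0,"claw":0},{"dx":0,"dy":0,"dz":0.2,"yaw":0,"claw":0}]'

```text
time_s: 18.1
tcp_pos: [0.5449, 0.0275, 0.0607]
tool_rot: [[0.0, -0.999, -0.042], [-0.0, -0.042, 0.999], [-1.0, -0.0, -0.0]]
wrist_force: [-0.7, -1.3, -7.7]
gripper_width: 0.0243
```

```bash
python3 avg.py 6
```

```text
18.4 [-0.1209  0.2358 -7.2629  0.1409 -0.1803  0.0117  0.5449  0.0276  0.0606] sd [0.5197 0.5239 0.6803 0.0455 0.0161 0.0191]
```

step_arm --steps '[{"dx":0,"dy":0,"dz":0.1,"yaw":0,"claw":0},{"dx":0,"dy":0,"dz":0.2,"yaw":0,"claw":0}]'

```text
time_s: 18.6
tcp_pos: [0.5448, 0.0295, 0.0606]
tool_rot: [[0.0, -0.999, -0.042], [-0.0, -0.042, 0.999], [-1.0, 0.0, -0.0]]
wrist_force: [0.2, -1.7, -8.0]
gripper_width: 0.0238
```

```bash
python3 avg.py 6
```

```text
18.9 [-0.1807  0.5625 -7.5533  0.1393 -0.2016  0.0233  0.5448  0.0296  0.0606] sd [0.4997 0.6032 0.4571 0.0518 0.023  0.0315]
```

step_arm --steps '[{"dx":0,"dy":0,"dz":0.1,"yaw":0,"claw":0},{"dx":0,"dy":0,"dz":0.2,"yaw":0,"claw":0}]'

```text
time_s: 19.1
tcp_pos: [0.5448, 0.0314, 0.0607]
tool_rot: [[0.0, -0.999, -0.042], [-0.0, -0.042, 0.999], [-1.0, -0.0, -0.0]]
wrist_force: [0.5, -0.0, -8.4]
gripper_width: 0.0234
```

```bash
python3 avg.py 6
```

```text
19.4 [ 0.1997  0.2211 -7.5595  0.139  -0.1907  0.0304  0.5447  0.0316  0.0606] sd [0.2793 0.4821 0.3266 0.0615 0.0301 0.0251]
```

step_arm --steps '[{"dx":0,"dy":0,"dz":0.1,"yaw":0,"claw":0},{"dx":0,"dy":0,"dz":0.2,"yaw":0,"claw":0}]'

```text
time_s: 19.6
tcp_pos: [0.5447, 0.0334, 0.0607]
tool_rot: [[0.0, -0.999, -0.042], [-0.0, -0.042, 0.999], [-1.0, -0.0, -0.0]]
wrist_force: [0.8, -1.7, -7.8]
gripper_width: 0.0239
```

```bash
python3 avg.py 6
```

```text
19.9 [ 0.4297  0.5401 -7.621   0.1479 -0.1989  0.0393  0.5447  0.0336  0.0606] sd [0.2473 0.2508 0.6805 0.0311 0.0253 0.0276]
```

step_arm --steps '[{"dx":0,"dy":0,"dz":0.1,"yaw":0,"claw":0},{"dx":0,"dy":0,"dz":0.2,"yaw":0,"claw":0}]'

```text
time_s: 20.1
tcp_pos: [0.5446, 0.0355, 0.0606]
tool_rot: [[-0.0, -0.999, -0.042], [-0.0, -0.042, 0.999], [-1.0, 0.0, -0.0]]
wrist_force: [0.2, -0.4, -7.9]
gripper_width: 0.0237
```

```bash
python3 avg.py 6
```

```text
20.4 [ 0.0488  0.3354 -7.2885  0.1143 -0.1948  0.0271  0.5446  0.0356  0.0606] sd [0.5171 0.2792 0.3458 0.0403 0.0208 0.029 ]
```

Pin now near module y ≈ −1 mm.

step_arm --steps '[{"dx":0,"dy":0,"dz":0.1,"yaw":0,"claw":0},{"dx":0,"dy":0,"dz":0.2,"yaw":0,"claw":0}]'

```text
time_s: 20.6
tcp_pos: [0.5445, 0.0375, 0.0607]
tool_rot: [[0.0, -0.999, -0.042], [-0.0, -0.042, 0.999], [-1.0, -0.0, -0.0]]
wrist_force: [-0.7, -0.0, -7.6]
gripper_width: 0.0236
```

```bash
python3 avg.py 6
```

```text
20.9 [-0.1052  0.1078 -7.6816  0.148  -0.2118  0.0306  0.5445  0.0376  0.0606] sd [0.6069 0.5425 0.4497 0.0282 0.0341 0.0208]
```

step_arm --steps '[{"dx":0,"dy":0,"dz":0.1,"yaw":0,"claw":0},{"dx":0,"dy":0,"dz":0.2,"yaw":0,"claw":0}]'

```text
time_s: 21.1
tcp_pos: [0.5444, 0.0394, 0.0606]
tool_rot: [[-0.0, -0.999, -0.042], [-0.0, -0.042, 0.999], [-1.0, 0.0, -0.0]]
wrist_force: [-0.9, 0.1, -7.5]
gripper_width: 0.0237
```

```bash
python3 avg.py 6
```

```text
21.4 [-0.1514  0.393  -7.6741  0.1238 -0.1841  0.0278  0.5444  0.0396  0.0606] sd [0.2082 0.2522 0.4147 0.0449 0.0253 0.0343]
```

step_arm --steps '[{"dx":0,"dy":0,"dz":0.1,"yaw":0,"claw":0},{"dx":0,"dy":0,"dz":0.2,"yaw":0,"claw":0}]'

```text
time_s: 21.6
tcp_pos: [0.5443, 0.0414, 0.0606]
tool_rot: [[-0.0, -0.999, -0.042], [-0.0, -0.042, 0.999], [-1.0, 0.0, -0.0]]
wrist_force: [-0.4, -0.1, -7.5]
gripper_width: 0.024
```

```bash
python3 avg.py 6
```

```text
21.9 [-0.1996  0.3582 -7.4961  0.128  -0.211   0.0277  0.5443  0.0416  0.0606] sd [0.4791 0.2646 0.5307 0.0365 0.0295 0.0221]
```

step_arm --steps '[{"dx":0,"dy":0,"dz":0.1,"yaw":0,"claw":0},{"dx":0,"dy":0,"dz":0.2,"yaw":0,"claw":0}]'

```text
time_s: 22.1
tcp_pos: [0.5443, 0.0434, 0.0606]
tool_rot: [[-0.0, -0.999, -0.042], [-0.0, -0.042, 0.999], [-1.0, 0.0, -0.0]]
wrist_force: [-0.4, -0.2, -7.7]
gripper_width: 0.0238
```

```bash
python3 avg.py 6
```

```text
22.4 [ 0.2611  0.4568 -7.9046  0.1056 -0.1761  0.0253  0.5442  0.0436  0.0606] sd [0.3584 0.7249 0.1303 0.0458 0.0188 0.0448]
```

```bash
python3 avg.py 10
```

```text
22.9 [ 0.0818  0.3026 -7.7757  0.1784 -0.1881  0.0519  0.5442  0.0435  0.0606] sd [0.3545 0.3996 0.3714 0.0304 0.0431 0.0341]
```

step_arm --steps '[{"dx":0,"dy":0,"dz":0.1,"yaw":0,"claw":0},{"dx":0,"dy":0,"dz":0.2,"yaw":0,"claw":0}]'

```text
time_s: 23.1
tcp_pos: [0.5442, 0.0454, 0.0606]
tool_rot: [[-0.0, -0.999, -0.042], [-0.0, -0.042, 0.999], [-1.0, 0.0, -0.0]]
wrist_force: [0.2, -1.2, -7.6]
gripper_width: 0.0242
```

```bash
python3 avg.py 6
```

```text
23.4 [-0.4436  0.0446 -7.5983  0.1179 -0.2053  0.0178  0.5442  0.0455  0.0606] sd [0.4767 0.3183 0.5021 0.0372 0.0106 0.0551]
```

step_arm --steps '[{"dx":0,"dy":0,"dz":0.1,"yaw":0,"claw":0},{"dx":0,"dy":0,"dz":0.2,"yaw":0,"claw":0}]'

```text
time_s: 23.6
tcp_pos: [0.5441, 0.0474, 0.0606]
tool_rot: [[0.0, -0.999, -0.042], [-0.0, -0.042, 0.999], [-1.0, -0.0, -0.0]]
wrist_force: [0.2, -0.3, -7.2]
gripper_width: 0.0238
```

```bash
python3 avg.py 6
```

```text
23.9 [ 0.205   0.4232 -7.6939  0.1424 -0.1923  0.0173  0.5441  0.0475  0.0606] sd [0.5499 0.6199 0.4885 0.0373 0.0241 0.0353]
```

step_arm --steps '[{"dx":0,"dy":0,"dz":0.1,"yaw":0,"claw":0},{"dx":0,"dy":0,"dz":0.2,"yaw":0,"claw":0}]'

```text
time_s: 24.1
tcp_pos: [0.544, 0.0495, 0.0606]
tool_rot: [[-0.0, -0.999, -0.042], [0.0, -0.042, 0.999], [-1.0, 0.0, 0.0]]
wrist_force: [-1.1, 0.4, -8.0]
gripper_width: 0.0237
```

```bash
python3 avg.py 6
```

```text
24.4 [ 0.1902  2.413  -8.3516  0.5248 -0.131   0.2274  0.5439  0.0497  0.0606] sd [0.2576 0.2978 0.2605 0.0601 0.0274 0.0397]
```

step_arm --steps '[{"dx":0,"dy":0,"dz":0.05,"yaw":0,"claw":0},{"dx":0,"dy":0,"dz":0.05,"yaw":0,"claw":0}]'

```text
time_s: 24.6
tcp_pos: [0.544, 0.05, 0.0606]
tool_rot: [[-0.0, -0.999, -0.042], [-0.0, -0.042, 0.999], [-1.0, 0.0, -0.0]]
wrist_force: [-0.3, 1.0, -9.5]
gripper_width: 0.0236
```

```bash
python3 avg.py 5
```

```text
24.85 [-0.0811  1.2121 -7.8008  0.3736 -0.1133  0.14    0.544   0.0499  0.0606] sd [0.5381 0.451  0.5138 0.0119 0.0378 0.019 ]
```

step_arm --steps '[{"dx":0,"dy":0,"dz":0.1,"yaw":0,"claw":0},{"dx":0,"dy":0,"dz":0.1,"yaw":0,"claw":0}]'

```text
time_s: 25.05
tcp_pos: [0.544, 0.0509, 0.0607]
tool_rot: [[0.0, -0.999, -0.042], [-0.0, -0.042, 0.999], [-1.0, -0.0, -0.0]]
wrist_force: [-0.3, -0.8, -7.9]
gripper_width: 0.0241
```

```bash
python3 avg.py 6
```

```text
25.35 [ 0.0483 -0.0843 -7.8469  0.0747 -0.1877 -0.0084  0.544   0.0509  0.0607] sd [0.4046 0.4769 0.3938 0.0326 0.0189 0.0223]
```

```bash
python3 avg.py 16
```

```text
26.15 [-0.1374  0.1546 -8.2616  0.0499 -0.167  -0.0234  0.5439  0.0509  0.0606] sd [0.5318 0.3649 0.5203 0.0275 0.0394 0.0285]
```

step_arm --steps '[{"dx":0,"dy":0,"dz":0.05,"yaw":0,"claw":0},{"dx":0,"dy":0,"dz":0.1,"yaw":0,"claw":0}]'

```text
time_s: 26.35
tcp_pos: [0.5439, 0.052, 0.0606]
tool_rot: [[0.0, -0.999, -0.042], [-0.0, -0.042, 0.999], [-1.0, -0.0, -0.0]]
wrist_force: [-0.1, 0.0, -8.1]
gripper_width: 0.0242
```

```bash
python3 avg.py 14
```

```text
27.05 [-0.0346 -0.0605 -7.8882  0.0783 -0.1528 -0.0029  0.5439  0.052   0.0606] sd [0.5481 0.6154 0.3919 0.0254 0.0309 0.0202]
```

step_arm --steps '[{"dx":0,"dy":0,"dz":0.1,"yaw":0,"claw":0},{"dx":0,"dy":0,"dz":0.1,"yaw":0,"claw":0}]'

```text
time_s: 27.25
tcp_pos: [0.5438, 0.0531, 0.0606]
tool_rot: [[0.0, -0.999, -0.042], [0.0, -0.042, 0.999], [-1.0, -0.0, 0.0]]
wrist_force: [0.4, 0.6, -8.4]
gripper_width: 0.0238
```

```bash
python3 avg.py 5
```

```text
27.5 [-0.1368  0.2568 -8.2348  0.0892 -0.1408  0.0132  0.5439  0.053   0.0606] sd [0.56   0.4006 0.338  0.0261 0.0478 0.0427]
```

step_arm --steps '[{"dx":0,"dy":0,"dz":0.1,"yaw":0,"claw":0},{"dx":0,"dy":0,"dz":0.1,"yaw":0,"claw":0}]'

```text
time_s: 27.7
tcp_pos: [0.5438, 0.054, 0.0606]
tool_rot: [[0.0, -0.999, -0.042], [0.0, -0.042, 0.999], [-1.0, -0.0, 0.0]]
wrist_force: [-0.0, 0.3, -8.6]
gripper_width: 0.0241
```

```bash
python3 avg.py 5
```

```text
27.95 [ 0.2516  0.2552 -7.9855  0.1028 -0.1554  0.0055  0.5438  0.054   0.0606] sd [0.6547 0.6025 0.3465 0.0322 0.0408 0.0227]
```

step_arm --steps '[{"dx":0,"dy":0,"dz":0.05,"yaw":0,"claw":0},{"dx":0,"dy":0,"dz":0.05,"yaw":0,"claw":0}]'

```text
time_s: 28.15
tcp_pos: [0.5438, 0.0545, 0.0606]
tool_rot: [[0.0, -0.999, -0.042], [-0.0, -0.042, 0.999], [-1.0, -0.0, -0.0]]
wrist_force: [-0.3, -1.1, -7.6]
gripper_width: 0.0237
```

```bash
python3 avg.py 5
```

```text
28.4 [-0.3379 -0.3442 -8.0219  0.0309 -0.1429 -0.0249  0.5438  0.0544  0.0606] sd [0.4558 0.389  0.4922 0.0262 0.0234 0.0303]
```

step_arm --steps '[{"dx":0,"dy":0,"dz":0.05,"yaw":0,"claw":0},{"dx":0,"dy":0,"dz":0.05,"yaw":0,"claw":0}]'

```text
time_s: 28.6
tcp_pos: [0.5438, 0.0548, 0.0606]
tool_rot: [[0.0, -0.999, -0.042], [-0.0, -0.042, 0.999], [-1.0, 0.0, -0.0]]
wrist_force: [-0.3, -1.2, -7.7]
gripper_width: 0.0239
```

```bash
python3 avg.py 5
```

```text
28.85 [-0.011  -1.5573 -8.1162 -0.3108 -0.1706 -0.1502  0.5438  0.0549  0.0606] sd [0.3351 0.6358 0.397  0.0383 0.0259 0.0293]
```

step_arm --steps '[{"dx":0,"dy":0,"dz":-0.15,"yaw":0,"claw":0},{"dx":0,"dy":0,"dz":-0.25,"yaw":0,"claw":0},{"dx":0.06,"dy":0,"dz":-0.25,"yaw":0,"claw":0},{"dx":0.06,"dy":0,"dz":-0.25,"yaw":0,"claw":0}]'

```text
time_s: 29.25
tcp_pos: [0.5439, 0.0524, 0.06]
tool_rot: [[0.0, -0.999, -0.042], [-0.0, -0.042, 0.999], [-1.0, -0.0, -0.0]]
wrist_force: [-0.3, -0.7, -7.6]
gripper_width: 0.0238
```

step_arm --steps '[{"dx":0,"dy":0,"dz":0,"yaw":0,"claw":0.3},{"dx":0,"dy":0,"dz":0,"yaw":0,"claw":0.45},{"dx":0,"dy":0,"dz":0,"yaw":0,"claw":0.45},{"dx":0,"dy":0,"dz":0,"yaw":0,"claw":0.45}]'

```text
time_s: 29.65
tcp_pos: [0.5441, 0.0525, 0.0604]
tool_rot: [[0.001, -0.999, -0.042], [0.0, -0.042, 0.999], [-1.0, -0.001, -0.0]]
wrist_force: [0.1, 0.6, -0.1]
gripper_width: 0.0418
```

```bash
python3 avg.py 3; python3 - <<'E'
from h import *
a=grab_frame('side')
s=cv2.cvtColor(a['img'],cv2.COLOR_RGB2BGR)
cv2.imwrite('pics/s9c.png',cv2.resize(s[110:260,160:330],None,fx=4,fy=4,interpolation=cv2.INTER_CUBIC))
E
```

```text
29.8 [-0.1909 -0.5534 -0.1794  0.0715 -0.1436  0.0066  0.544   0.0525  0.0602] sd [0.1836 0.3449 0.6091 0.0086 0.0384 0.0411]
```

View pics/s9c.png

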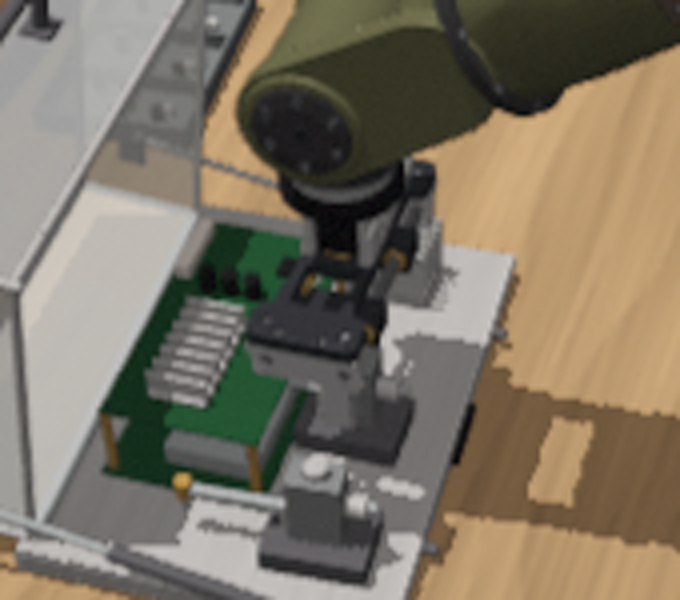

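Released, standing. Retreat straight up, then look.

step_arm --steps '[{"dx":-1,"dy":0,"dz":0,"yaw":0,"claw":0.45},{"dx":-3,"dy":0,"dz":0,"yaw":0,"claw":0.45},{"dx":-7,"dy":0,"dz":0,"yaw":0,"claw":0.45},{"dx":-11,"dy":0,"dz":0,"yaw":0,"claw":0.45},{"dx":-15,"dy":3,"dz":0,"yaw":0,"claw":0.45},{"dx":-16,"dy":7,"dz":0,"yaw":0,"claw":0.45},{"dx":-16,"dy":11,"dz":0,"yaw":0,"claw":0.45},{"dx":-16,"dy":15,"dz":0,"yaw":0,"claw":0.45},{"dx":-16,"dy":16,"dz":0,"yaw":0,"claw":0.45},{"dx":-16,"dy":16,"dz":0,"yaw":0,"claw":0.45}]'

```text
time_s: 30.85
tcp_pos: [0.3837, 0.0458, 0.2211]
tool_rot: [[0.002, -0.999, -0.042], [0.0, -0.042, 0.999], [-1.0, -0.002, -0.0]]
wrist_force: [0.8, 0.6, -0.7]
gripper_width: 0.0421
```

```bash
python3 - <<'E'
from h import *
a=grab_frame('side');b=grab_frame('top')
st=telemetry.read_state();print(st['time_s'],st['tcp_pos'],st['wrist_force'])
s=cv2.cvtColor(a['img'],cv2.COLOR_RGB2BGR);t=cv2.cvtColor(b['img'],cv2.COLOR_RGB2BGR)
# predicted column top knob: origin = tcp -0.9mm along x
o=np.array([.5439-.0009,.0525,0]); k=o+[0,0,.02+.081]
for f,i in((a,s),(b,t)): print(proj(f,k))
cv2.imwrite('pics/s10c.png',cv2.resize(s[90:260,160:330],None,fx=3.5,fy=3.5,interpolation=cv2.INTER_CUBIC))
cv2.imwrite('pics/t10c.png',cv2.resize(t[70:240,160:330],None,fx=3.5,fy=3.5,interpolation=cv2.INTER_CUBIC))
E
```

```text
30.95 [0.38499731 0.04576573 0.22060816] [-0.29696201 -0.48779654 -0.0293575 ]
[246.6844835  196.23797951]
[234.40882651 188.6295348 ]
```

View pics/s10c.png

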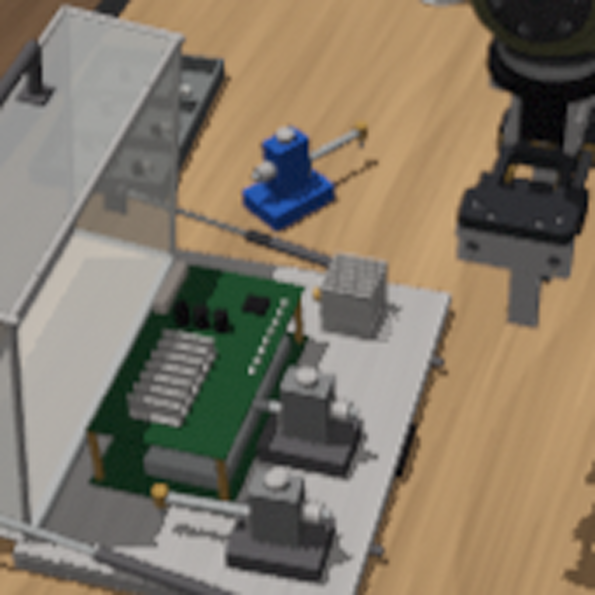

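View pics/t10c.png

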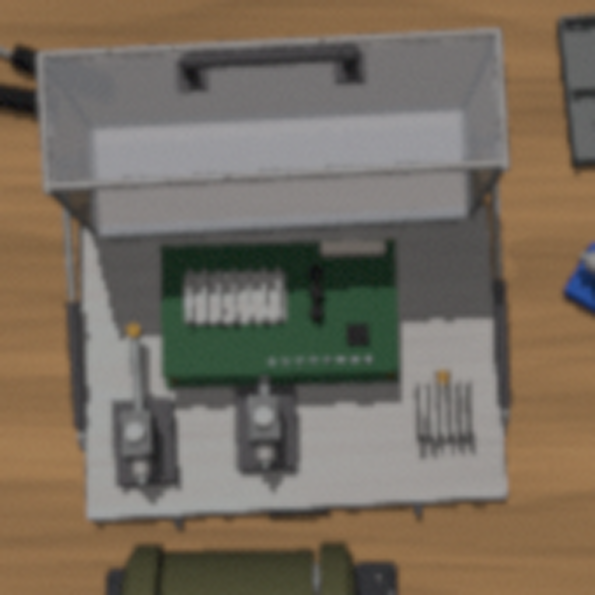

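```bash
python3 -c "
from cell import job
print(job.sign_off())"
```

```text
the job is handed in; nothing more can be done
None
```

The job is handed in at about 31 s of the 61 s allowed. My checks say the pin is in the slot and the hood is up, but the hand-in gives no verdict.

- **Hood:** I gripped the handle, lifted it along its arc to about 0.8 rad and let go. The struts carried it up, and the last pictures still show it up. I judged its angle from the pictures only.
- **Positioner:** I set the grey positioner on the plate with its pin on the can about 35 mm to one side of the middle, the base held about 0.6 mm above the plate. I then dragged it sideways in 1 mm moves. Near y = +13 mm from the can's middle the forces showed the pin drop.
- **Pin in the slot:** I felt both slot walls, 4.3 mm apart, with a side force of about 2 N on each; about 4 mm was expected. I then centred the pin between them, lowered the base onto the plate and let go. The pin is hidden under the upper board, so this rests on force readings, not a picture. One average just after the drop was ambiguous. Later averages and both wall contacts settled it.
- **Last look:** The positioner stands upright within about 1 pixel of where I expected it. The parked positioner, load block and board look undisturbed. I did not look again at the transformer at the end, but the arm never went near it.

Closing on the handle briefly gave about 26 N at the wrist because the grip was about 2 mm off-centre. One move call was refused as invalid, without moving the arm, and I sent it again.

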